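# Hang the ring gauge on the snap hook in the gauge cabinet

## Robot

A 6-joint arm with a two-finger parallel gripper is mounted at the origin on the work surface; the furniture and walls round the work are solid. World frame = base frame: x ahead of the robot, y to its left, z up, the work surface at z = 0. Lengths are in mm, angles in degrees, forces in N, time in s.
With the tool pointing down it reaches from about 300 to 850 mm from the base axis. Payload 4.2 kg.
Tool frame: the origin (TCP) lies at the very end of the fingers, on their centre line; the grasp point (between the pads) lies 19 mm behind it; z points along the fingers, y is the direction in which the jaws open and shut (so a half turn about z gives the same grasp; the last joint's range is limited). The gripper opens to 91 mm and grips with 3 to 60 N. Pads are 32 mm wide; open, the fingers measure 118 mm over their backs; the gripper's body (76 mm by 178 mm) begins 60 mm behind the grasp point.
Start: joints at [73.339, 18.312, 89.639, -0, 72.044, -1.146], TCP at [153.817, 554.064, 178.576] pointing down, gripper open.
Joint ranges: [-177.97, 177.97], [-48.28, 115.42], [12.27, 149.76], [-77.06, 257.06], [2.81, 150.46], [-146.56, 146.56]. Speed limits (degrees/s): [147.25, 147.25, 180, 180, 180, 180].

## Interface

Orientations are given as [roll, pitch, yaw] about the fixed x, y, z axes, in that order (R = Rz(yaw) Ry(pitch) Rx(roll)).
In Python, from workcell import telemetry, grab_frame, job gives the robot as it stands.
- The arm moves only by the tool drive_tool, never from a script. Its argument "moves" is a list of rows, each an object of numbers: "claw": the closure, from -1 (fully open) to 1 (shut); "dx", "dy", "dz": the shift along the tool's x, y, z in units of 20 mm (1.0 is 20 mm); "yaw": the turn about the tool's z in units of 0.15 rad (1.0 is 0.15 rad). In form: [{"claw": .., "dx": .., "dy": .., "dz": .., "yaw": ..}, ...]. A call has 1 to 5 rows; each row shifts and turns the pose as measured when the row begins, along the tool's axes as they then stand; what a row does not reach is not made up. A row lasts 1/8 s, in which the tool goes at most 62.5 mm and 10.7 degrees, less where a joint would pass 70% of its speed; a pose out of reach is approached as far as the arm can. A call with a number of a shift or a turn outside -1 to 1 is refused whole. A call with a gripper value outside its range is refused whole. The fingers move at their own pace and stop on an object; "grip_force" is the grip in N (left out, the last holds). Time passes only in rows, so rows that do not move let the fingers close. It gives the time, the measured TCP pose, the force and the opening at its end, in the units of the state.
- telemetry.state(): the state, without advancing time (a new reading comes with each control period).
- grab_frame(name): name is "scene" or "top"; returns a dict with "color" (480x640x3 uint8, blue, green, red), "vertical_fov" (degrees; the focal length in pixels is half the picture's height over the tangent of half this angle, whatever the lens; pixels are square), "cx", "cy" (the principal point, pixels), "pose" (4x4, takes a point from camera to world coordinates). Camera axes: x right, y down, z forward; pixel columns grow to the right and rows downward; lengths in mm; the calibration is good to about 2 mm. A picture is of the moment at which its call begins. There is no depth.
- job.job_done(): hands the job in, once; it reports no verdict.
The state is a dict: "time_s": time; "qpos": joint angles; "qvel": joint speeds; "effort": joint torques, N m; "ee_pos": TCP position; "ee_rot": TCP orientation; "force": force on the tool from outside, world axes, zero at the start; "torque": the same for the moment, N m; "gripper_width": finger opening in mm.
Only numpy, scipy, OpenCV 4.12 (cv2) and the standard library are available. Lean on these libraries where they do the work, as an engineer would, in place of code of your own. Each camera call takes 0.05 s, during which the arm holds its last target.

## Task

Take the ring gauge out of its stand by the blue handle, carry it in through the narrow opening of the green gauge cabinet without it or the gripper touching the cabinet, and hang its crossbar in the double hook inside. Still holding it, press it gently down (never over 20 N on the hook) until the sprung rollers snap over the bar and it is fully home on the seat, then let go and leave it hanging there.

Things in the scene. Friction and masses are not known exactly. Their poses are not given: they have to be found in the camera images.
- gauge_grip (a point): Grip centre of the blue handle of the ring gauge (0.30 kg, 220 mm tall): steel ring 87 mm across, 18 mm thick, on edge in the xz plane, under a flat hanger. Handle 22 mm along its x, 10 mm along its y (grip across y, from above), 65 mm tall. This point is 190 mm above the ring's lowest point and 30 mm below the handle's top. z up; front and back alike.
- gauge_bar (a point): Middle of the gauge's round steel crossbar, 90 mm straight below gauge_grip: 8 mm thick, 54 mm long, along the gauge's y, so 27 mm out to each side. The ring's lowest point is 100 mm below it; the ring reaches 44 mm before and behind it.
- stand: Grey fixed stand, 120 x 76 mm, origin at its underside. The ring stands in a 21 mm wide groove along the stand's x, lowest point 16 mm above the origin. The groove's walls end 42 mm above the origin: lift straight up at least 30 mm to be free.
- cabinet: Green fixed cabinet 126 (x) x 150 (y) x 172 mm high; origin at its underside, under the hanging place; x from open front to back, z up. Its bay is a slot 80 mm wide (y -40 to 40 mm), open up the front face (x = -52 mm; sill 30 mm high) and over the whole top, back to the wall (x = 69 mm). Gauge and gripper must not touch it.
- hook_rail: Rail on the cabinet's back wall carrying the hook; axes as the cabinet's. Origin: where the crossbar's middle lies when home if the hook is at mid height, 140 mm above the bench. The hook is clamped at an unmeasured height up to 15 mm above or below that: feel for the depth. It rides on a spring (4 N/mm) that gives downwards. Bar across, along the rail's y.
- hook_throat (a point): Same point as the rail's origin. Two 9 mm wide prongs 20 mm to either side of the middle (ring and hanger pass between), open upwards. Relative to the home bar's middle: inner wall of the front tip 4.5 mm in front (0.5 mm play), flared forward from 14 mm up; tip ends 25 mm up; behind, a sprung brass roller (10 mm thick), met 13 mm up, passed 6 mm up.
- seat (a joint): Orange seat pad in the hook's throats, m: 0 up, about 0.004 pressed flush by the bar when the gauge is home (soft, 1 to 2 N). Passing the rollers takes about 10 to 12 N on the hook in all (gauge's 3 N weight included; weight alone does not pass); then the bar is drawn down and the force rises again on the hard seat.
- hook (a joint): The hook's sprung carrier, m: 0 unloaded, negative as the hook is pressed down, 4 N/mm, so -0.005 at the limit of 20 N (pressing force plus the gauge's 3 N weight).

How it is judged:
By the outcome, as a careful person would: the job done as asked, in the order asked, and still so for the second after the job is handed in, with the robot touching nothing.
It also fails if it takes over 54 s, if anything falls off the work surface, if the arm or the gripper's body presses on something with over 40 N, if the wrist force passes 120 N, or if a joint passes its speed limit or range.

## Working session

There is one attempt and no reset: what is moved stays moved. The work goes in short steps, Python scripts to look and compute and a tool call to move; the robot and the scene stay as the last step left them, time stands still between calls to the robot, and variables do not carry over. Pictures are saved under pics/ and viewed, and the job is handed in when it is done.

Besides the shell and the picture viewer there is one more tool, called after "Request:" as name(argument=value, ...), one argument or row to a line, values as JSON. drive_tool: Moves the arm, as the interface text tells. Its arguments: {"type":"object","properties":{"moves":{"type":"array"},"grip_force":{"type":"number"}},"required":["moves"]}

```bash
mkdir -p pics; ls; python3 - <<'E'
from workcell import telemetry, grab_frame
import cv2,numpy as np,pickle
print(telemetry.state())
for n in ("scene","top"):
    f=grab_frame(n); cv2.imwrite(f"pics/{n}0.png",f["color"]); pickle.dump(f,open(f"{n}0.pkl","wb"))
    print(n,f["vertical_fov"],f["cx"],f["cy"],np.round(f["pose"],4).tolist())
E
```

```text
pics
{'time_s': 0.0, 'qpos': array([ 7.33376637e+01,  1.83518574e+01,  8.97062753e+01,  1.29305995e-04,
        7.20418878e+01, -1.14539699e+00]), 'qvel': array([ 0.00333254,  0.02280737, -0.03461526, -0.04048242,  0.00959799,
       -0.08836732]), 'effort': array([-4.85406108e-04, -4.12454259e+01, -2.31976211e+01,  7.28030805e-02,
        4.57289396e-02, -1.44468158e-04]), 'ee_pos': array([153.66008731, 553.5117372 , 177.71903484]), 'ee_rot': array([-1.79900002e+02, -2.12228362e-03,  1.64483019e+02]), 'force': array([-0.51678389,  0.48101695,  0.21357142]), 'torque': array([-0.01589359,  0.0154641 ,  0.00991745]), 'gripper_width': 91.46116563056816}
scene 52.93176408061844 328.2086050780702 241.30106955282514 [[0.4569, -0.5544, 0.6957, -101.4252], [-0.8895, -0.2943, 0.3497, -305.6664], [0.0109, -0.7785, -0.6275, 684.9221], [0.0, 0.0, 0.0, 1.0]]
top 53.582730831050846 320.1530750686421 238.0073836864756 [[0.01, -0.9837, 0.1798, 323.3999], [-0.9998, -0.0126, -0.0134, -25.4108], [0.0154, -0.1796, -0.9836, 980.8037], [0.0, 0.0, 0.0, 1.0]]
```

View pics/scene0.png

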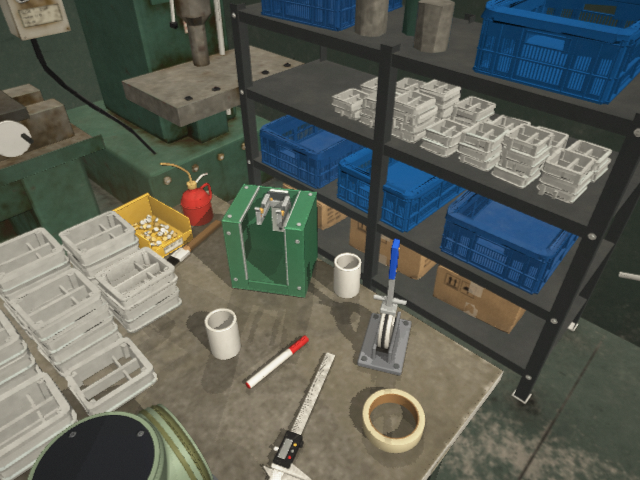

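View pics/top0.png

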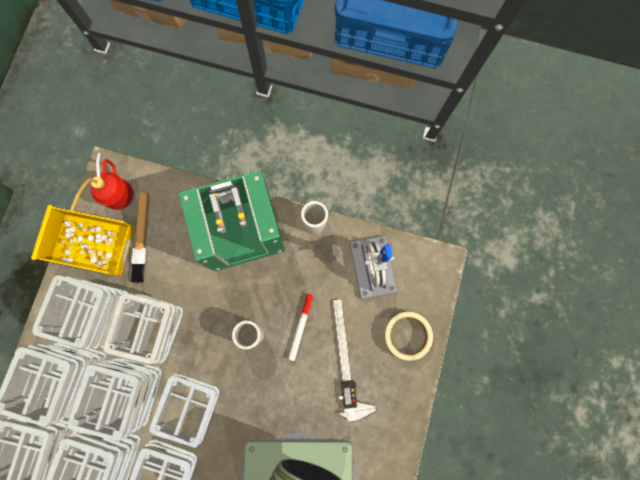

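The scene view shows the cabinet around (270,240) with its hook at (272,210), and the gauge in its stand at (387,320) with the blue handle at (394,260). In the top view the cabinet is at (232,220) and the stand at (373,268). I'll enlarge both.

```bash
python3 - <<'E'
import cv2
s=cv2.imread("pics/scene0.png");t=cv2.imread("pics/top0.png")
def c(im,x,y,w,h,k): return cv2.resize(im[y:y+h,x:x+w],None,fx=k,fy=k,interpolation=cv2.INTER_CUBIC)
cv2.imwrite("pics/a1.png",c(s,215,175,210,200,3.0)[:600])
cv2.imwrite("pics/a2.png",c(t,170,160,240,150,3.3))
E
```

```text
(no output)
```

View pics/a1.png

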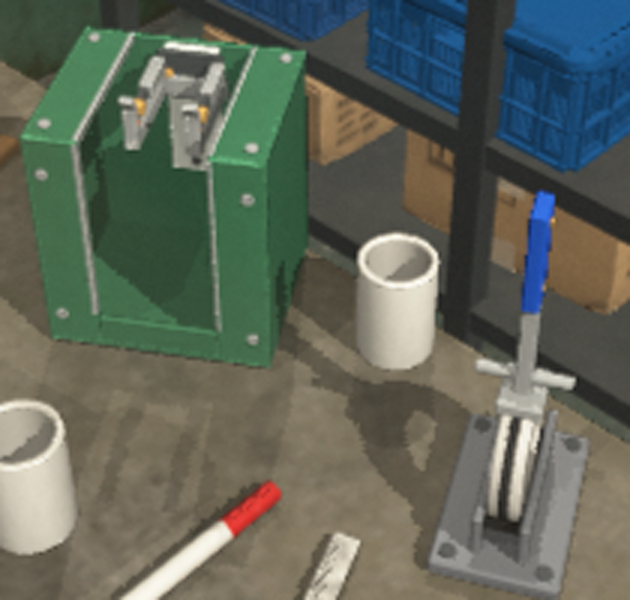

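View pics/a2.png

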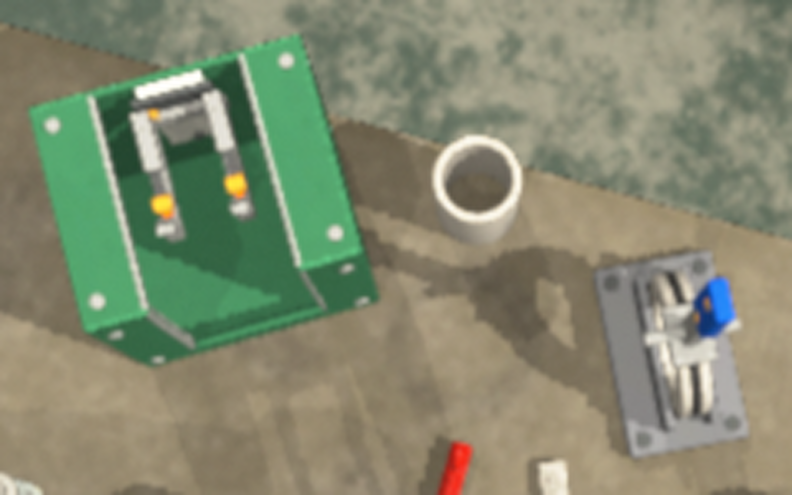

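The enlargements show the cabinet's bright top face, with crop corners at about (33,108), (300,37), (362,265) and (88,333). The two white slot edges, the handle and the stand plate are also visible. I'll measure them with masks and rays.

```bash
cat > h.py <<'E'
import cv2,numpy as np,pickle
def K(f):
    return 240/np.tan(np.radians(f["vertical_fov"]/2))
def ray(f,u,v):
    k=K(f); d=np.array([(u-f["cx"])/k,(v-f["cy"])/k,1.]); P=np.array(f["pose"]); 
    d=P[:3,:3]@d; return P[:3,3],d/np.linalg.norm(d)
def plane(f,u,v,z):
    o,d=ray(f,u,v); return o+d*(z-o[2])/d[2]
def proj(f,p):
    P=np.array(f["pose"]); c=P[:3,:3].T@(np.asarray(p,float)-P[:3,3]); k=K(f)
    return np.array([f["cx"]+k*c[0]/c[2],f["cy"]+k*c[1]/c[2]])
def tri(rs):
    A=np.zeros((3,3));b=np.zeros(3)
    for o,d in rs:
        M=np.eye(3)-np.outer(d,d);A+=M;b+=M@o
    p=np.linalg.solve(A,b)
    return p,[np.linalg.norm((np.eye(3)-np.outer(d,d))@(p-o)) for o,d in rs]
E
python3 - <<'E'
from h import *
s=pickle.load(open("scene0.pkl","rb"));t=pickle.load(open("top0.pkl","rb"))
# top view cabinet top face
def run(f,name,box):
    x,y,w,h=box; im=f["color"]; hsv=cv2.cvtColor(im,cv2.COLOR_BGR2HSV)
    m=((hsv[...,0]>60)&(hsv[...,0]<90)&(hsv[...,1]>110)).astype(np.uint8)
    mm=np.zeros_like(m);mm[y:y+h,x:x+w]=m[y:y+h,x:x+w]
    v=hsv[...,2][mm>0]; print(name,np.histogram(v,bins=12))
    br=((mm>0)&(hsv[...,2]>125)).astype(np.uint8)
    n,l,st,ce=cv2.connectedComponentsWithStats(br)
    for i in range(1,n):
        if st[i,4]>150:
            c=max(cv2.findContours((l==i).astype(np.uint8),cv2.RETR_EXTERNAL,cv2.CHAIN_APPROX_NONE)[0],key=cv2.contourArea)
            r=cv2.approxPolyDP(c,3,True)[:,0]; print(st[i],r.tolist())
            for p in r: print(p,np.round(plane(f,*p,172),1))
    b=((hsv[...,0]>105)&(hsv[...,0]<130)&(hsv[...,1]>170)).astype(np.uint8)
    return b
for f,n,bx in((t,"top",(170,160,120,120)),(s,"scene",(215,175,110,125))):
    b=run(f,n,bx)
    bb=np.zeros_like(b); x,y,w,h=(370,230,40,50) if n=="top" else (380,230,25,55)
    bb[y:y+h,x:x+w]=b[y:y+h,x:x+w]
    ys,xs=np.nonzero(bb); c=max(cv2.findContours(bb,cv2.RETR_EXTERNAL,cv2.CHAIN_APPROX_NONE)[0],key=cv2.contourArea)
    print("blue",xs.min(),xs.max(),ys.min(),ys.max(),xs.mean(),ys.mean(),cv2.minAreaRect(c),cv2.approxPolyDP(c,1.5,True)[:,0].tolist())
E
```

```text
top (array([ 280,   42,  102, 1333,  311,   82,  251,  349,  109, 2044,  106,
          9]), array([ 68.        ,  78.58333333,  89.16666667,  99.75      ,
       110.33333333, 120.91666667, 131.5       , 142.08333333,
       152.66666667, 163.25      , 173.83333333, 184.41666667,
       195.        ]))
[ 244  171   36   71 1145] [[258, 171], [244, 175], [264, 241], [279, 235]]
[258 171] [590.5  75.  172. ]
[244 175] [582.8  99.4 172. ]
[264 241] [464.8  60.4 172. ]
[279 235] [475.6  34.8 172. ]
[ 179  189   35   72 1108] [[193, 189], [179, 193], [198, 260], [213, 255]]
[193 189] [555.9 187.7 172. ]
[179 193] [548.2 211.7 172. ]
[198 260] [430.4 172.  172. ]
[213 255] [439.3 146.9 172. ]
[212 235  43  24 510] [[212, 235], [215, 250], [225, 258], [254, 251]]
[212 235] [474.1 150.3 172. ]
[215 250] [448.  143.9 172. ]
[225 258] [434.4 126.1 172. ]
[254 251] [447.1  77.  172. ]
blue 381 391 245 260 386.39252336448595 252.6728971962617 ((386.0000305175781, 252.5), (14.884167671203613, 9.798744201660156), 82.87498474121094) [[389, 245], [386, 245], [381, 251], [383, 255], [382, 260], [386, 260], [391, 255]]
scene (array([ 19, 122,   3,  17, 111,  11,   2,  53,  48,   2,   1,   3]), array([ 74.,  82.,  90.,  98., 106., 114., 122., 130., 138., 146., 154.,
       162., 170.]))
blue 389 399 239 278 393.5868725868726 258.1583011583012 ((393.5000305175781, 258.5), (7.069979667663574, 39.81515121459961), 7.125016689300537) [[398, 239], [394, 239], [392, 245], [389, 278], [393, 278], [395, 273]]
```

```bash
python3 - <<'E'
from h import *
s=pickle.load(open("scene0.pkl","rb"));t=pickle.load(open("top0.pkl","rb"))
k=4
def up(f): return cv2.resize(f["color"],None,fx=k,fy=k,interpolation=cv2.INTER_CUBIC)
def o(p): return (np.asarray(p,float)+.5)/k-.5
def quad(m,box):
    mm=np.zeros_like(m);x,y,w,h=[q*k for q in box];mm[y:y+h,x:x+w]=m[y:y+h,x:x+w]
    out=[]
    for c in cv2.findContours(mm,cv2.RETR_EXTERNAL,cv2.CHAIN_APPROX_NONE)[0]:
        if cv2.contourArea(c)<200*k*k: continue
        c=c[:,0]; a=cv2.approxPolyDP(c.reshape(-1,1,2),3*k,True)[:,0]
        L=[];n=len(a)
        for i in range(n):
            p,q=a[i].astype(float),a[(i+1)%n].astype(float);l=np.linalg.norm(q-p);d=(q-p)/l
            r=c-p; al=r@d; pe=abs(r[:,0]*d[1]-r[:,1]*d[0]); sel=c[(al>.15*l)&(al<.85*l)&(pe<2*k)]
            L.append(cv2.fitLine(sel.astype(np.float32),cv2.DIST_HUBER,0,.01,.01).ravel())
        P=[]
        for i in range(n):
            l1,l2=L[i-1],L[i]; A=np.array([[l1[0],-l2[0]],[l1[1],-l2[1]]]); q=np.linalg.solve(A,l2[2:]-l1[2:]); P.append(o(l1[2:]+q[0]*l1[:2]))
        out.append(np.array(P))
    return out
im=up(t);hsv=cv2.cvtColor(im,cv2.COLOR_BGR2HSV)
m=((hsv[...,0]>60)&(hsv[...,0]<90)&(hsv[...,1]>100)&(hsv[...,2]>140)).astype(np.uint8)
for P in quad(m,(170,160,120,120)):
    W=np.array([plane(t,*p,172) for p in P])
    print("top cab",np.round(P,1).tolist(),np.round(W[:,:2],1).tolist())
    for i in range(len(W)):
        d=W[i]-W[i-1];print("  len %.1f ang %.1f"%(np.linalg.norm(d),np.degrees(np.arctan2(d[1],d[0]))))
im=up(s);hsv=cv2.cvtColor(im,cv2.COLOR_BGR2HSV)
for p in((235,205),(300,215),(255,187),(250,260),(307,250)): print(p,hsv[p[1]*k,p[0]*k])
for n,f in(("s",s),("t",t)):
    h=cv2.cvtColor(f["color"],cv2.COLOR_BGR2HSV)
    for p in (((372,350),(398,330),(365,362)) if n=="s" else ((357,250),(360,290),(390,285))): print(n,p,h[p[1],p[0]])
c=lambda im,x,y,w,h,k: cv2.resize(im[y:y+h,x:x+w],None,fx=k,fy=k,interpolation=cv2.INTER_CUBIC)
A=c(s["color"],350,230,70,145,4); B=c(t["color"],340,225,65,80,7)
cv2.imwrite("pics/b1.png",np.hstack([A,cv2.copyMakeBorder(B,0,580-560,0,0,0)]))
E
```

```text
top cab [[211.4, 235.9], [215.0, 251.1], [223.7, 257.8], [254.5, 250.8]] [[472.6, 151.3], [446.2, 143.7], [434.7, 128.4], [447.5, 76.1]]
  len 79.2 ang 71.6
  len 27.5 ang -164.0
  len 19.1 ang -126.8
  len 53.9 ang -76.3
top cab [[194.7, 188.2], [178.6, 192.7], [195.6, 260.1], [212.1, 255.5]] [[557.3, 184.8], [548.7, 212.4], [430.1, 176.1], [438.4, 148.4]]
  len 124.4 ang 17.0
  len 28.9 ang 107.3
  len 124.1 ang -163.0
  len 28.9 ang -73.3
top cab [[260.3, 170.3], [244.1, 174.8], [262.4, 241.3], [279.3, 236.1]] [[591.9, 70.8], [583.1, 99.3], [464.1, 63.1], [473.7, 34.4]]
  len 123.6 ang 17.2
  len 29.8 ang 107.1
  len 124.4 ang -163.1
  len 30.3 ang -71.6
(235, 205) [ 66 100 133]
(300, 215) [ 69 111 136]
(255, 187) [ 68 106 135]
(250, 260) [64 84 76]
(307, 250) [ 67 108  90]
s (372, 350) [10  9 87]
s (398, 330) [ 15   9 114]
s (365, 362) [ 23   7 154]
t (357, 250) [ 25  11 134]
t (360, 290) [ 15   7 153]
t (390, 285) [ 15   6 168]
```

View pics/b1.png

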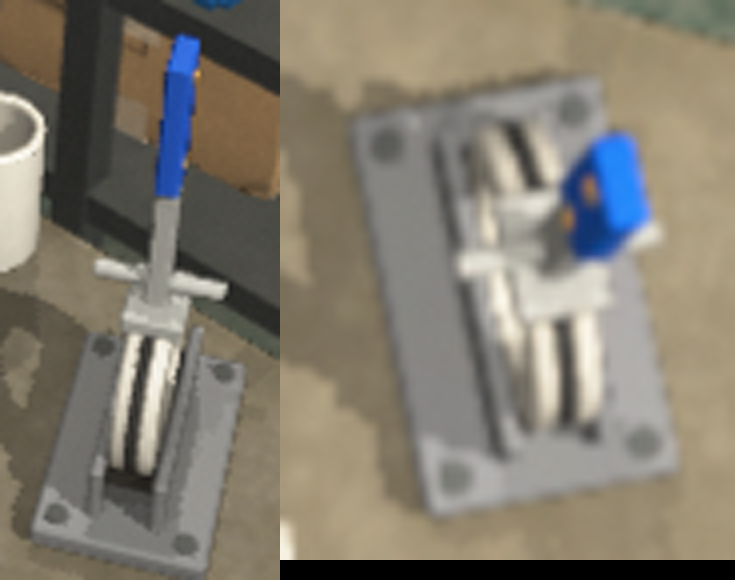

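```bash
python3 - <<'E'
from h import *
s=pickle.load(open("scene0.pkl","rb"));t=pickle.load(open("top0.pkl","rb"))
S=lambda x,y:(350+(x+.5)/4-.5,230+(y+.5)/4-.5)
T=lambda x,y:(340+(x-280+.5)/7-.5,225+(y+.5)/7-.5)
L=tri([ray(s,*S(98,267)),ray(t,*T(463,266))]);R=tri([ray(s,*S(226,291)),ray(t,*T(660,232))])
print("bar",L,R); d=L[0]-R[0]; print(np.linalg.norm(d),np.degrees(np.arctan2(d[1],d[0]))-90,(L[0]+R[0])/2)
for f,a,b in((s,S(98,267),S(226,291)),(t,T(463,266),T(660,232))):
    a=plane(f,*a,116);b=plane(f,*b,116); print("bar@116",(a+b)/2,np.linalg.norm(a-b),np.degrees(np.arctan2(*(a-b)[1::-1]))-90)
for q in((355,122),(598,78),(678,470),(432,518)): print("st",plane(t,*T(*q),8))
C=np.mean([plane(t,*T(*q),8) for q in((355,122),(598,78),(678,470),(432,518))],0);print(C)
for q in((92,337),(243,365),(203,575),(35,538)): print("st s",plane(s,*S(*q),8))
h=tri([ray(s,*S(187,40)),ray(t,*T(626,178))]);print("handle top",h)
for z in (16,206,236): print(z,proj(s,[*((L[0]+R[0])/2)[:2],z]),proj(t,[*((L[0]+R[0])/2)[:2],z]))
E
```

```text
bar (array([ 436.87340682, -121.36662067,  115.06262807]), [np.float64(0.03561866713599736), np.float64(0.035618667135902934)]) (array([ 446.32679501, -173.24835944,  117.26672976]), [np.float64(0.32385935113950115), np.float64(0.3238593511395506)])
52.78199911137714 10.326593819450864 [ 441.60010091 -147.30749006  116.16467892]
bar@116 [ 441.88236409 -147.46035907  116.        ] 52.84458592705482 12.841749220606758
bar@116 [ 441.54553167 -147.19999548  116.        ] 52.82200672900406 10.498323295546584
st [ 493.59204399 -101.37446848    8.        ]
st [ 507.82720368 -173.92145357    8.        ]
st [ 391.64964244 -195.63154387    8.        ]
st [ 376.94800349 -123.62963086    8.        ]
[ 442.5042234  -148.63927419    8.        ]
st s [ 494.09471524 -102.30672889    8.        ]
st s [ 510.72632343 -171.47541479    8.        ]
st s [ 392.37449091 -196.03477754    8.        ]
st s [ 376.82086584 -125.97705646    8.        ]
handle top (array([ 441.08691255, -144.93124772,  240.92147871]), [np.float64(0.6290130106372014), np.float64(0.6290130106371262)])
16 [384.72433617 339.16173031] [373.06691562 266.65918219]
206 [395.26367758 257.87012664] [387.43618603 252.81400253]
236 [397.24916976 242.55571208] [390.35488799 250.00175445]
```

The two views agree to about 1 mm:

| Item | Position (mm) | Yaw | Check |
|---|---|---|---|
| Gauge bar | (441.7, -147.4, 116) | ≈10.7° | stand corners give the same yaw |
| Cabinet origin | (500.6, 120.2) | ≈17.1° | top face measures about 124 x 148, given 126 x 150 |

First I'll rise and turn to yaw ≈ 190.8.

Request:
drive_tool(
  moves=[
    {"claw": -1,"dx": 0,"dy": 0,"dz": -1,"yaw": -0.8},
    {"claw": -1,"dx": 0,"dy": 0,"dz": -1,"yaw": -0.8},
    {"claw": -1,"dx": 0,"dy": 0,"dz": -1,"yaw": -0.8},
    {"claw": -1,"dx": 0,"dy": 0,"dz": -1,"yaw": -0.6},
    {"claw": -1,"dx": 0,"dy": 0,"dz": -1,"yaw": 0},
  ],
  grip_force=30,
)

```text
time_s: 0.72
ee_pos: [153.0, 551.3, 275.9]
ee_rot: [-179.4, -0.3, -168.9]
force: [0.9, -0.1, -0.4]
gripper_width: 91.1
```

```bash
cat > to.py <<'E'
import sys,numpy as np
from workcell import telemetry
from scipy.spatial.transform import Rotation as Ro
s=telemetry.state();R=Ro.from_euler("xyz",s["ee_rot"],degrees=True)
print("t %.2f"%s["time_s"],np.round(s["ee_pos"],1),np.round(s["ee_rot"],2),"F",np.round(s["force"],1),"w %.1f"%s["gripper_width"])
if len(sys.argv)>1:
    x,y,z,w=map(float,sys.argv[1:5]); d=R.inv().apply(np.array([x,y,z])-s["ee_pos"])/20
    yaw=(s["ee_rot"][2]-w+180)%360-180
    print("units dx dy dz",np.round(d,2),"yaw",round(np.radians(yaw)/.15,2),"q6",s["qpos"][5])
E
python3 to.py 441.7 -147.5 290 -169.2
```

```text
t 0.72 [153.  551.3 275.9] [-179.37   -0.33 -168.86] F [ 0.9 -0.1 -0.4] w 91.1
units dx dy dz [ -7.4  -37.08  -0.34] yaw 0.04 q6 -27.80726179330417
```

Request:
drive_tool(
  moves=[
    {"claw": -1,"dx": -0.2,"dy": -1,"dz": -0.2,"yaw": 0},
    {"claw": -1,"dx": -0.2,"dy": -1,"dz": -0.2,"yaw": 0},
    {"claw": -1,"dx": -0.2,"dy": -1,"dz": 0,"yaw": 0},
    {"claw": -1,"dx": -0.2,"dy": -1,"dz": 0,"yaw": 0},
    {"claw": -1,"dx": -0.2,"dy": -1,"dz": 0,"yaw": 0},
  ],
)

```text
time_s: 1.35
ee_pos: [194.2, 449.3, 283.4]
ee_rot: [-179.2, -0.4, -168.9]
force: [0.0, 0.4, -0.0]
gripper_width: 91.3
```

Request:
drive_tool(
  moves=[
    {"claw": -1,"dx": -0.2,"dy": -1,"dz": 0,"yaw": 0},
    {"claw": -1,"dx": -0.2,"dy": -1,"dz": 0,"yaw": 0},
    {"claw": -1,"dx": -0.2,"dy": -1,"dz": 0,"yaw": 0},
    {"claw": -1,"dx": -0.2,"dy": -1,"dz": 0,"yaw": 0},
    {"claw": -1,"dx": -0.2,"dy": -1,"dz": 0,"yaw": 0},
  ],
)

```text
time_s: 1.98
ee_pos: [235.8, 348.0, 284.8]
ee_rot: [-179.2, -0.4, -168.9]
force: [0.3, -0.0, 0.6]
gripper_width: 91.1
```

Request:
drive_tool(
  moves=[
    {"claw": -1,"dx": -0.2,"dy": -1,"dz": 0,"yaw": 0},
    {"claw": -1,"dx": -0.2,"dy": -1,"dz": 0,"yaw": 0},
    {"claw": -1,"dx": -0.2,"dy": -1,"dz": 0,"yaw": 0},
    {"claw": -1,"dx": -0.2,"dy": -1,"dz": 0,"yaw": 0},
    {"claw": -1,"dx": -0.2,"dy": -1,"dz": 0,"yaw": 0},
  ],
)

```text
time_s: 2.6
ee_pos: [276.4, 247.2, 286.4]
ee_rot: [-179.2, -0.3, -168.9]
force: [0.3, -0.4, 0.2]
gripper_width: 91.0
```

Request:
drive_tool(
  moves=[
    {"claw": -1,"dx": -0.2,"dy": -1,"dz": 0,"yaw": 0},
    {"claw": -1,"dx": -0.2,"dy": -1,"dz": 0,"yaw": 0},
    {"claw": -1,"dx": -0.2,"dy": -1,"dz": 0,"yaw": 0},
    {"claw": -1,"dx": -0.2,"dy": -1,"dz": 0,"yaw": 0},
    {"claw": -1,"dx": -0.2,"dy": -1,"dz": 0,"yaw": 0},
  ],
)

```text
time_s: 3.22
ee_pos: [316.0, 146.6, 288.0]
ee_rot: [-179.2, -0.2, -168.9]
force: [0.5, -0.7, 0.3]
gripper_width: 91.2
```

Request:
drive_tool(
  moves=[
    {"claw": -1,"dx": -0.2,"dy": -1,"dz": 0,"yaw": 0},
    {"claw": -1,"dx": -0.2,"dy": -1,"dz": 0,"yaw": 0},
    {"claw": -1,"dx": -0.2,"dy": -1,"dz": 0,"yaw": 0},
    {"claw": -1,"dx": -0.2,"dy": -1,"dz": 0,"yaw": 0},
    {"claw": -1,"dx": -0.2,"dy": -1,"dz": 0,"yaw": 0},
  ],
)

```text
time_s: 3.85
ee_pos: [354.6, 46.2, 289.5]
ee_rot: [-179.2, -0.1, -168.9]
force: [0.8, 0.3, 0.8]
gripper_width: 91.5
```

Request:
drive_tool(
  moves=[
    {"claw": -1,"dx": -0.2,"dy": -1,"dz": 0,"yaw": 0},
    {"claw": -1,"dx": -0.2,"dy": -1,"dz": 0,"yaw": 0},
    {"claw": -1,"dx": -0.2,"dy": -1,"dz": 0,"yaw": 0},
    {"claw": -1,"dx": -0.2,"dy": -1,"dz": 0,"yaw": 0},
    {"claw": -1,"dx": -0.2,"dy": -1,"dz": 0,"yaw": 0},
  ],
)

```text
time_s: 4.47
ee_pos: [392.3, -54.1, 291.1]
ee_rot: [-179.2, 0.0, -169.0]
force: [-0.6, -1.2, 0.2]
gripper_width: 91.2
```

```bash
python3 to.py 441.7 -147.5 290 -169.2
```

```text
t 4.47 [392.3 -54.1 291.1] [-1.7921e+02  1.0000e-02 -1.6898e+02] F [-0.6 -1.2  0.2] w 91.2
units dx dy dz [-1.53 -5.06  0.13] yaw 0.03 q6 -109.76216805221608
```

Request:
drive_tool(
  moves=[
    {"claw": -1,"dx": -0.3,"dy": -1,"dz": 0,"yaw": 0},
    {"claw": -1,"dx": -0.3,"dy": -1,"dz": 0,"yaw": 0},
    {"claw": -1,"dx": -0.3,"dy": -1,"dz": 0,"yaw": 0},
    {"claw": -1,"dx": -0.3,"dy": -1,"dz": 0,"yaw": 0},
    {"claw": -1,"dx": -0.3,"dy": -1,"dz": 0,"yaw": 0},
  ],
)

```text
time_s: 5.1
ee_pos: [440.1, -152.4, 292.9]
ee_rot: [-179.2, 0.1, -169.0]
force: [0.1, -0.1, -1.1]
gripper_width: 91.2
```

Request:
drive_tool(
  moves=[
    {"claw": -1,"dx": 0,"dy": 0,"dz": 0,"yaw": 0},
  ],
)

```text
time_s: 5.22
ee_pos: [440.5, -153.5, 292.5]
ee_rot: [-179.2, 0.0, -169.1]
force: [-1.0, -0.2, 0.3]
gripper_width: 91.2
```

```bash
python3 to.py 441.7 -147.5 187 -169.2; python3 - <<'E'
from workcell import grab_frame
from h import *
o=[]
for n,b in(("scene",(340,150,100,150)),("top",(330,190,100,100))):
    f=grab_frame(n);x,y,w,h=b;c=cv2.resize(f["color"][y:y+h,x:x+w],None,fx=4,fy=4,interpolation=cv2.INTER_CUBIC);o.append(cv2.copyMakeBorder(c,0,600-c.shape[0],0,0,0))
cv2.imwrite("pics/c1.png",np.hstack(o))
E
```

```text
t 5.22 [ 440.5 -153.5  292.5] [-1.7923e+02  4.0000e-02 -1.6913e+02] F [-1.  -0.2  0.3] w 91.2
units dx dy dz [-0.11  0.35  5.27] yaw 0.01 q6 -120.91769307489366
```

View pics/c1.png

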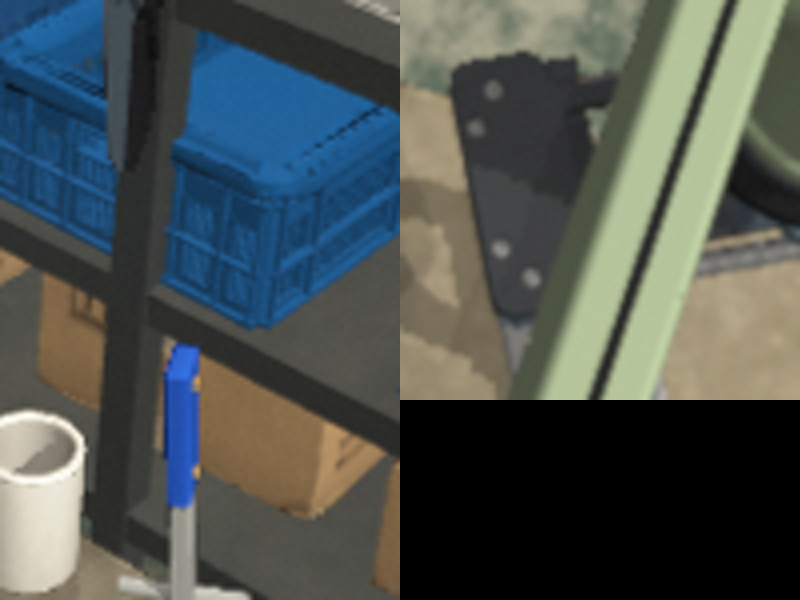

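In the scene view the left fingertip is at crop (125,170) and the handle top at (185,350), centred below the open jaws. The arm hides the gauge in the top view. Descending onto the handle now.

Request:
drive_tool(
  moves=[
    {"claw": -1,"dx": -0.1,"dy": 0.3,"dz": 0.6,"yaw": 0},
    {"claw": -1,"dx": 0,"dy": 0,"dz": 1,"yaw": 0},
    {"claw": -1,"dx": 0,"dy": 0,"dz": 1,"yaw": 0},
    {"claw": -1,"dx": 0,"dy": 0,"dz": 1,"yaw": 0},
    {"claw": -1,"dx": 0,"dy": 0,"dz": 1,"yaw": 0},
  ],
)

```text
time_s: 5.95
ee_pos: [439.8, -141.9, 196.8]
ee_rot: [-179.3, 0.1, -168.8]
force: [-0.2, -0.7, 0.2]
gripper_width: 91.6
```

Request:
drive_tool(
  moves=[
    {"claw": -1,"dx": 0,"dy": 0,"dz": 0.5,"yaw": 0},
    {"claw": -1,"dx": 0,"dy": 0,"dz": 0,"yaw": 0},
  ],
)

```text
time_s: 6.2
ee_pos: [438.1, -139.9, 184.6]
ee_rot: [-179.5, -0.1, -168.7]
force: [0.6, 0.4, 0.5]
gripper_width: 91.1
```

```bash
python3 to.py 441.7 -147.5 187 -169.2
```

```text
t 6.20 [ 438.1 -139.9  184.6] [-1.7947e+02 -5.0000e-02 -1.6868e+02] F [0.6 0.4 0.5] w 91.1
units dx dy dz [-0.1  -0.41 -0.11] yaw 0.06 q6 -119.89341421055596
```

Request:
drive_tool(
  moves=[
    {"claw": -1,"dx": -0.1,"dy": -0.35,"dz": -0.1,"yaw": 0.06},
    {"claw": -1,"dx": 0,"dy": 0,"dz": 0,"yaw": 0},
  ],
)

```text
time_s: 6.45
ee_pos: [442.6, -146.9, 188.1]
ee_rot: [-179.4, 0.1, -169.2]
force: [-1.0, 0.6, -0.2]
gripper_width: 91.0
```

```bash
python3 to.py 441.7 -147.5 187 -169.2; python3 - <<'E'
from workcell import grab_frame
from h import *
f=grab_frame("scene");x,y,w,h=(340,180,100,140);cv2.imwrite("pics/c2.png",cv2.resize(f["color"][y:y+h,x:x+w],None,fx=4,fy=4,interpolation=cv2.INTER_CUBIC))
E
```

```text
t 6.45 [ 442.6 -146.9  188.1] [-1.7939e+02  9.0000e-02 -1.6920e+02] F [-1.   0.6 -0.2] w 91.0
units dx dy dz [ 0.05 -0.02  0.06] yaw 0.0 q6 -120.00646165342022
```

View pics/c2.png

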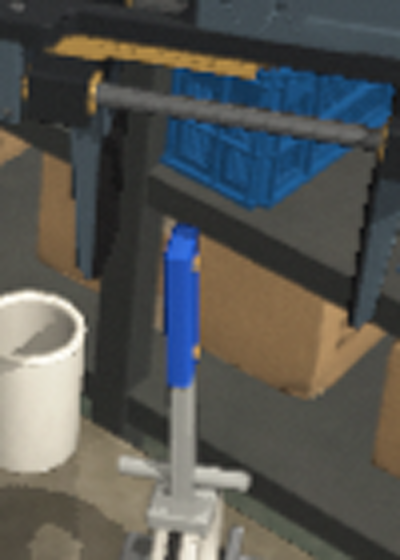

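The handle top has moved to about pixel (386,239) from (396,240) with nothing touched, so the scene camera itself may have moved. Checking its pose.

```bash
python3 - <<'E'
from workcell import grab_frame,telemetry
from h import *
from scipy.spatial.transform import Rotation as Ro
st=telemetry.state();y=Ro.from_euler("xyz",st["ee_rot"],degrees=True).apply([0,1,0])
s=pickle.load(open("scene0.pkl","rb"));f=grab_frame("scene");pickle.dump(f,open("scene1.pkl","wb"))
print(np.round(f["pose"],4).tolist(),f["vertical_fov"],f["cx"],f["cy"])
cv2.imwrite("pics/c3.png",f["color"])
for q in (f,s):
  print([np.round(proj(q,p),1).tolist() for p in (st["ee_pos"],st["ee_pos"]+45.5*y,st["ee_pos"]-45.5*y,[441.7,-147.4,236],[441.7,-147.4,116])])
d=cv2.absdiff(f["color"][380:,200:440],s["color"][380:,200:440]);print(d.mean())
E
```

```text
[[0.4569, -0.5544, 0.6957, -101.4252], [-0.8895, -0.2943, 0.3497, -305.6664], [0.0109, -0.7785, -0.6275, 684.9221], [0.0, 0.0, 0.0, 1.0]] 52.93176408061844 328.2086050780702 241.30106955282514
[[393.9, 266.2], [365.2, 260.7], [423.4, 271.8], [397.3, 242.5], [390.0, 299.4]]
[[393.9, 266.2], [365.2, 260.7], [423.4, 271.8], [397.3, 242.5], [390.0, 299.4]]
6.316375
```

View pics/c3.png

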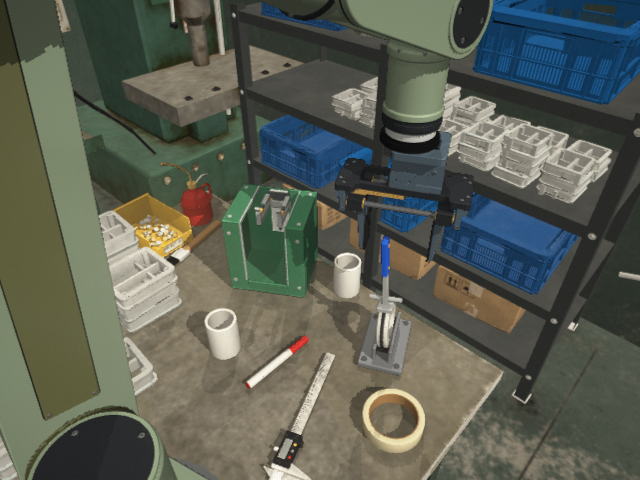

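```bash
python3 - <<'E'
from h import *
s=pickle.load(open("scene0.pkl","rb"));f=pickle.load(open("scene1.pkl","rb"))
x,y,w,h=(335,170,110,205);A=[cv2.resize(q["color"][y:y+h,x:x+w],None,fx=2.9,fy=2.9,interpolation=cv2.INTER_CUBIC) for q in(s,f)]
cv2.imwrite("pics/c4.png",np.hstack(A))
E
```

```text
(no output)
```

View pics/c4.png

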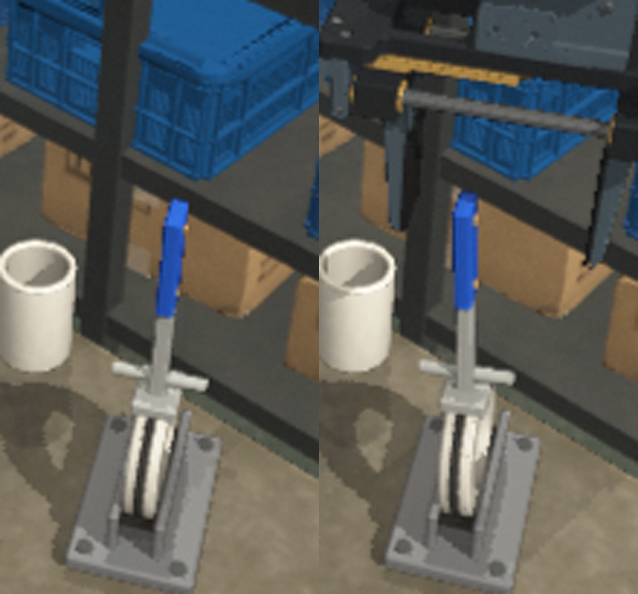

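The gauge has tipped sideways in its groove play: the handle moved about 10 px towards +y, the bar about 4 px, and the foot stayed put. I'll measure the lean, and check where the fingertips appear against the TCP.

```bash
python3 - <<'E'
from h import *
from workcell import telemetry
from scipy.spatial.transform import Rotation as Ro
s=pickle.load(open("scene0.pkl","rb"));f=pickle.load(open("scene1.pkl","rb"))
st=telemetry.state();p=st["ee_pos"];R=Ro.from_euler("xyz",st["ee_rot"],degrees=True).as_matrix()
for i,n in enumerate("xyz"):
    e=np.zeros(3);e[i]=10;print(n,np.round(proj(f,p+R@e)-proj(f,p),2))
for dx in(-16,16):
  for dy in(-59,-45,45,59): print(dx,dy,np.round((proj(f,p+R@[dx,dy,0])-[335,170])*2.9+[319,0]))
for q in(s,f):
    h=cv2.cvtColor(q["color"],cv2.COLOR_BGR2HSV);b=((h[...,0]>105)&(h[...,0]<130)&(h[...,1]>170)).astype(np.uint8);m=np.zeros_like(b);m[228:282,378:402]=b[228:282,378:402]
    for r in(245,255,265,275): x=np.nonzero(m[r])[0];print(r,x.min(),x.max(),end=" | ")
    ys=np.nonzero(m.any(1))[0];print(ys.min(),ys.max())
# lean: model grip axis p0 + h*(sin, cos)
g=np.array([441.8,-147.5]);th=np.radians(10.8);yv=np.array([-np.sin(th),np.cos(th)])
for a in(0,3,4,5,6,7):
    c=np.radians(a);out=[]
    for hh in(100,190,220):
        pt=np.array([*(g+yv*hh*np.sin(c)),16+hh*np.cos(c)]);out.append(np.round(proj(f,pt),1).tolist())
    print(a,out)
E
```

```text
x [-1.18  4.18]
y [-6.38 -1.22]
z [-0.55  4.79]
-16 -59 [604. 281.]
-16 -45 [578. 276.]
-16 45 [414. 245.]
-16 59 [389. 241.]
16 -59 [597. 321.]
16 -45 [570. 316.]
16 45 [400. 283.]
16 59 [375. 278.]
245 392 398 | 255 391 397 | 265 390 396 | 275 389 394 | 239 278
245 381 387 | 255 381 388 | 265 382 388 | 275 382 386 | 236 276
0 [[390.0, 299.4], [395.4, 257.8], [397.4, 242.5]]
3 [[386.9, 298.8], [389.0, 256.7], [389.7, 241.2]]
4 [[385.8, 298.6], [386.8, 256.4], [387.2, 240.9]]
5 [[384.8, 298.4], [384.7, 256.1], [384.6, 240.6]]
6 [[383.7, 298.3], [382.5, 255.9], [382.1, 240.3]]
7 [[382.7, 298.2], [380.4, 255.6], [379.6, 240.0]]
```

```bash
python3 - <<'E'
from h import *
t=pickle.load(open("top0.pkl","rb"))
from scipy.spatial.transform import Rotation as Ro
R=Ro.from_euler("xyz",[-179.23,.04,-169.13],degrees=True).as_matrix();p=np.array([440.5,-153.5,292.5])
for z in(371,390,420):
    print(z,[np.round(R.T@(plane(t,330+(u-400)/4,190+v/4,z)-p),1).tolist() for u,v in((455,75),(500,315),(478,192))])
E
```

```text
371 [[-50.3, 80.0, -79.5], [30.5, 80.6, -79.6], [-10.4, 79.9, -79.6]]
390 [[-45.9, 81.8, -98.6], [32.3, 82.4, -98.6], [-7.2, 81.8, -98.6]]
420 [[-39.0, 84.7, -128.6], [35.3, 85.3, -128.7], [-2.3, 84.6, -128.6]]
```

The gripper body in the top view agrees with the TCP in x and y. The gauge leans about 4.5° towards +y. The flat parallel pads, centred on its upright position, should set it straight as they close, so I'll close gently here.

Request:
drive_tool(
  moves=[
    {"claw": 0.3,"dx": 0,"dy": 0,"dz": 0,"yaw": 0},
    {"claw": 0.6,"dx": 0,"dy": 0,"dz": 0,"yaw": 0},
    {"claw": 1,"dx": 0,"dy": 0,"dz": 0,"yaw": 0},
    {"claw": 1,"dx": 0,"dy": 0,"dz": 0,"yaw": 0},
  ],
  grip_force=15,
)

```text
time_s: 7.05
ee_pos: [442.2, -146.6, 188.3]
ee_rot: [-179.4, 0.1, -169.2]
force: [0.5, 0.5, 0.5]
gripper_width: 54.2
```

```bash
python3 to.py 441.7 -147.5 187 -169.2
```

```text
t 7.05 [ 442.2 -146.6  188.3] [-1.794e+02  1.000e-01 -1.692e+02] F [0.5 0.5 0.5] w 54.2
units dx dy dz [ 0.03 -0.04  0.06] yaw -0.0 q6 -120.00618800227548
```

Request:
drive_tool(
  moves=[
    {"claw": 1,"dx": 0,"dy": 0,"dz": 0.05,"yaw": 0},
    {"claw": 1,"dx": 0,"dy": 0,"dz": 0,"yaw": 0},
    {"claw": 1,"dx": 0,"dy": 0,"dz": 0,"yaw": 0},
    {"claw": 1,"dx": 0,"dy": 0,"dz": 0,"yaw": 0},
    {"claw": 1,"dx": 0,"dy": 0,"dz": 0,"yaw": 0},
  ],
)

```text
time_s: 7.68
ee_pos: [442.2, -146.5, 187.1]
ee_rot: [-179.4, 0.1, -169.2]
force: [-0.2, -0.5, -0.8]
gripper_width: 9.9
```

```bash
python3 to.py 441.7 -147.5 187 -169.2; python3 - <<'E'
from workcell import grab_frame
from h import *
f=grab_frame("scene");x,y,w,h=(335,170,110,205);cv2.imwrite("pics/c5.png",cv2.resize(f["color"][y:y+h,x:x+w],None,fx=2.9,fy=2.9,interpolation=cv2.INTER_CUBIC))
E
```

```text
t 7.67 [ 442.2 -146.5  187.1] [-1.7942e+02  8.0000e-02 -1.6921e+02] F [-0.2 -0.5 -0.8] w 9.9
units dx dy dz [ 0.03 -0.04  0.01] yaw -0.0 q6 -119.99614935141263
```

View pics/c5.png

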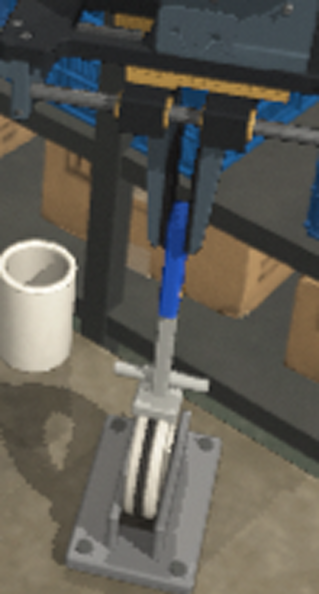

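The grip closed at 9.9 mm and the picture shows the gauge upright again, with its bar at crop (160,377). The pads hold the upper handle. I'll firm up the grip and lift straight up.

Request:
drive_tool(
  moves=[
    {"claw": 1,"dx": 0,"dy": 0,"dz": 0,"yaw": 0},
    {"claw": 1,"dx": 0,"dy": 0,"dz": -0.3,"yaw": 0},
    {"claw": 1,"dx": 0,"dy": 0,"dz": -0.6,"yaw": 0},
    {"claw": 1,"dx": 0,"dy": 0,"dz": -0.9,"yaw": 0},
    {"claw": 1,"dx": 0,"dy": 0,"dz": -0.9,"yaw": 0},
  ],
  grip_force=45,
)

```text
time_s: 8.35
ee_pos: [440.2, -145.4, 241.9]
ee_rot: [-179.6, -0.2, -169.2]
force: [0.4, -0.2, -3.1]
gripper_width: 9.6
```

Request:
drive_tool(
  moves=[
    {"claw": 1,"dx": 0,"dy": 0,"dz": -0.9,"yaw": 0},
    {"claw": 1,"dx": 0,"dy": 0,"dz": -0.9,"yaw": 0},
    {"claw": 1,"dx": 0,"dy": 0,"dz": -0.3,"yaw": -0.3},
    {"claw": 1,"dx": 0,"dy": 0,"dz": 0,"yaw": -0.4},
    {"claw": 1,"dx": 0,"dy": 0,"dz": 0,"yaw": 0},
  ],
)

```text
time_s: 8.98
ee_pos: [441.1, -145.3, 290.2]
ee_rot: [-179.4, 0.0, -163.0]
force: [-0.5, -0.8, -3.6]
gripper_width: 9.8
```

```bash
python3 to.py 378 82.5 285 -162.9; python3 - <<'E'
from workcell import grab_frame
from h import *
f=grab_frame("scene");x,y,w,h=(335,110,130,205);cv2.imwrite("pics/c6.png",cv2.resize(f["color"][y:y+h,x:x+w],None,fx=2.9,fy=2.9,interpolation=cv2.INTER_CUBIC))
E
```

```text
t 8.97 [ 441.1 -145.3  290.2] [-1.7940e+02  2.0000e-02 -1.6302e+02] F [-0.5 -0.8 -3.6] w 9.8
units dx dy dz [-0.31 11.82  0.13] yaw -0.01 q6 -126.20042296393974
```

View pics/c6.png

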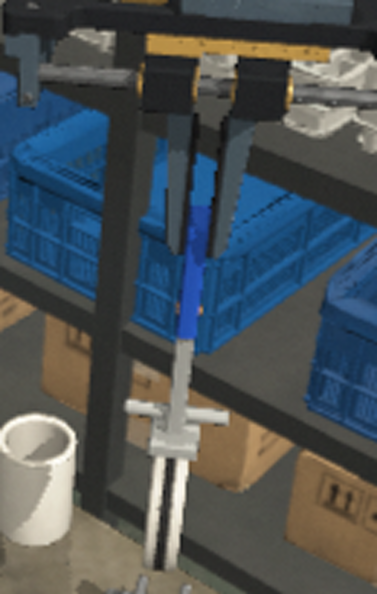

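The gauge is lifted clear with its weight on the wrist (about 3.3 N). Carrying it to the front of the cabinet.

Request:
drive_tool(
  moves=[
    {"claw": 1,"dx": 0,"dy": 0.6,"dz": 0,"yaw": 0},
    {"claw": 1,"dx": 0,"dy": 1,"dz": 0,"yaw": 0},
    {"claw": 1,"dx": 0,"dy": 1,"dz": 0,"yaw": 0},
    {"claw": 1,"dx": 0,"dy": 1,"dz": 0,"yaw": 0},
    {"claw": 1,"dx": 0,"dy": 1,"dz": 0,"yaw": 0},
  ],
)

```text
time_s: 9.65
ee_pos: [411.9, -52.6, 288.8]
ee_rot: [-179.6, -0.1, -163.3]
force: [0.0, -0.7, -3.0]
gripper_width: 9.5
```

Request:
drive_tool(
  moves=[
    {"claw": 1,"dx": 0,"dy": 1,"dz": 0,"yaw": 0},
    {"claw": 1,"dx": 0,"dy": 1,"dz": 0,"yaw": 0},
    {"claw": 1,"dx": 0,"dy": 1,"dz": 0,"yaw": 0},
    {"claw": 1,"dx": 0,"dy": 1,"dz": 0,"yaw": 0},
    {"claw": 1,"dx": 0,"dy": 1,"dz": 0,"yaw": 0},
  ],
)

```text
time_s: 10.28
ee_pos: [378.6, 49.6, 288.1]
ee_rot: [-179.8, -0.1, -163.4]
force: [-0.7, 0.1, -2.8]
gripper_width: 9.8
```

```bash
python3 to.py 378 82.5 285 -162.9
```

```text
t 10.28 [378.6  49.6 288.1] [-1.7976e+02 -1.4000e-01 -1.6341e+02] F [-0.7  0.1 -2.8] w 9.8
units dx dy dz [-0.44  1.59  0.15] yaw -0.06 q6 -100.57215020667628
```

Request:
drive_tool(
  moves=[
    {"claw": 1,"dx": -0.2,"dy": 0.8,"dz": 0.1,"yaw": -0.06},
    {"claw": 1,"dx": -0.1,"dy": 0.4,"dz": 0,"yaw": 0},
    {"claw": 1,"dx": 0,"dy": 0,"dz": 0,"yaw": 0},
    {"claw": 1,"dx": 0,"dy": 0,"dz": 0,"yaw": 0},
  ],
)

```text
time_s: 10.78
ee_pos: [375.1, 76.6, 286.2]
ee_rot: [-179.8, -0.2, -162.8]
force: [0.9, 0.1, -2.0]
gripper_width: 9.6
```

```bash
python3 to.py 378 82.5 285 -162.9; python3 - <<'E'
from workcell import grab_frame
from h import *
for n in("scene","top"):
    f=grab_frame(n);pickle.dump(f,open(n+"2.pkl","wb"));cv2.imwrite(f"pics/d_{n}.png",f["color"])
E
```

```text
t 10.78 [375.1  76.6 286.2] [-179.79   -0.18 -162.79] F [ 0.9  0.1 -2. ] w 9.6
units dx dy dz [-0.23  0.24  0.06] yaw 0.01 q6 -97.1347827906709
```

View pics/d_scene.png

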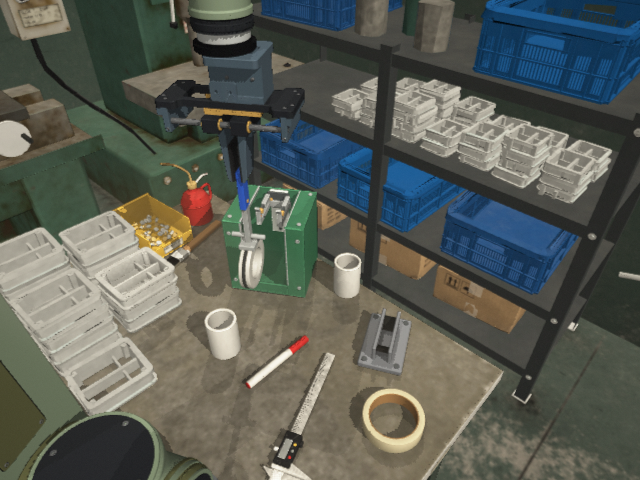

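View pics/d_top.png

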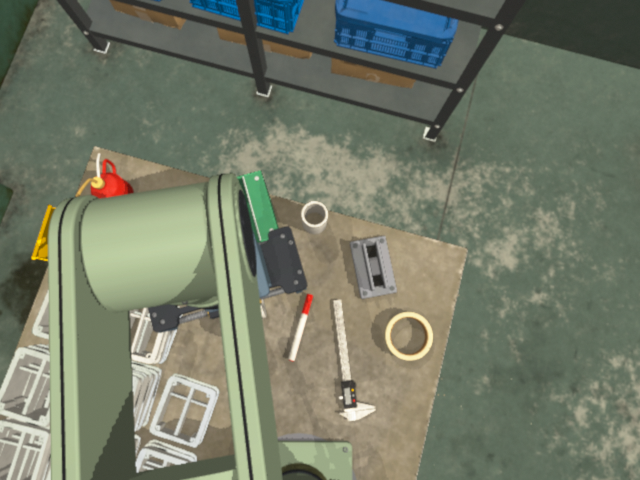

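```bash
python3 - <<'E'
from h import *
s=pickle.load(open("scene0.pkl","rb"));t=pickle.load(open("top0.pkl","rb"));f=pickle.load(open("scene2.pkl","rb"))
def c(im,x,y,w,h,k): return cv2.resize(im[y:y+h,x:x+w],None,fx=k,fy=k,interpolation=cv2.INTER_CUBIC)
A=c(s["color"],248,182,50,52,8);B=c(t["color"],203,175,48,60,8)
B=cv2.copyMakeBorder(B[:416],0,max(0,416-B.shape[0]),0,0,0);cv2.imwrite("pics/e1.png",np.hstack([A,B[:416]]))
cv2.imwrite("pics/e2.png",c(f["color"],215,160,80,150,4))
print(proj(f,[375.1,76.6,215.2]),proj(f,[375.1,76.6,115.2]))
E
```

```text
[247.39459088 234.34352033] [252.92303232 280.49460541]
```

View pics/e1.png

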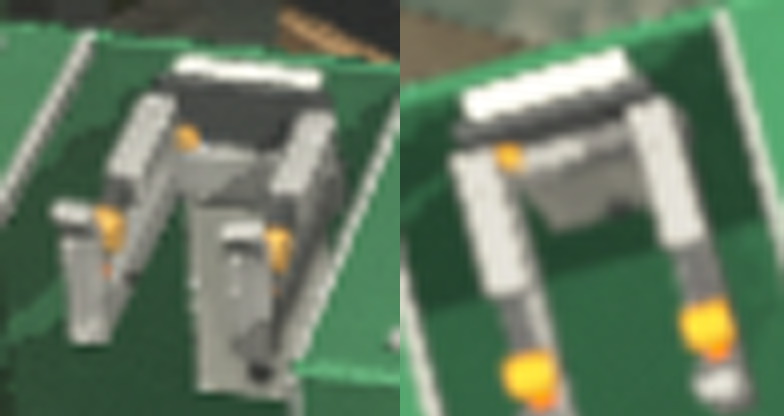

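View pics/e2.png

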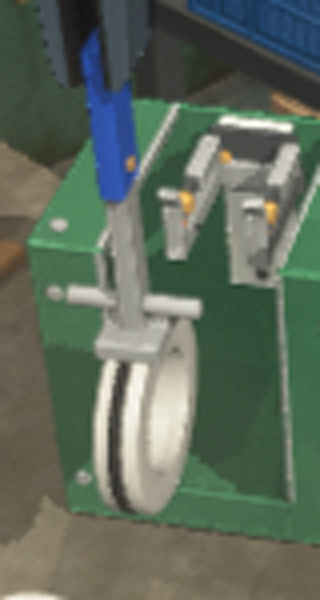

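```bash
python3 - <<'E'
from h import *
s=pickle.load(open("scene0.pkl","rb"));t=pickle.load(open("top0.pkl","rb"));f=pickle.load(open("scene2.pkl","rb"))
S=lambda x,y:(248+(x+.5)/8-.5,182+(y+.5)/8-.5);T=lambda x,y:(203+(x-400+.5)/8-.5,175+(y+.5)/8-.5)
L=tri([ray(s,*S(109,228)),ray(t,*T(528,378))]);R=tri([ray(s,*S(275,247)),ray(t,*T(708,325))])
th=np.radians(17.1);X=np.array([np.cos(th),np.sin(th)]);Y=np.array([-X[1],X[0]]);o=np.array([500.6,120.2])
def cab(p):d=p[:2]-o;return np.round([d@X,d@Y,p[2]],1)
print("rollers",L,R,cab(L[0]),cab(R[0]))
M=(L[0]-R[0]);print(np.linalg.norm(M),np.degrees(np.arctan2(M[1],M[0]))-90)
tp=tri([ray(s,*S(245,232)),ray(t,*T(722,383))]);print("R tip",tp,cab(tp[0]))
# slot edges top view, white lines inner front corners
# bar in scene2 
E2=lambda x,y:(215+(x+.5)/4-.5,160+(y+.5)/4-.5)
a=plane(f,*E2(68,293),215.2);b=plane(f,*E2(200,308),215.2);print("bar",a,b,(a+b)/2,np.linalg.norm(a-b),np.degrees(np.arctan2(*(a-b)[1::-1]))-90)
E
```

```text
rollers (array([500.64384045, 140.47921955, 162.63065928]), [np.float64(1.9212253893116022), np.float64(1.9212253893115416)]) (array([512.87673029, 102.00625548, 162.35936573]), [np.float64(1.435464376514345), np.float64(1.4354643765142656)]) [  6.   19.4 162.6] [  6.4 -21.  162.4]
40.37184858555477 17.638618039707296
R tip (array([495.56363315,  96.90509355, 179.18231578]), [np.float64(0.17580069752198665), np.float64(0.17580069752195202)]) [-11.7 -20.8 179.2]
bar [366.55264889 100.71740853 215.2       ] [382.93259251  49.48897996 215.2       ] [374.7426207   75.10319425 215.2       ] 53.78340307832979 17.731325755244214
```

```bash
python3 - <<'E'
from h import *
s=pickle.load(open("scene0.pkl","rb"));t=pickle.load(open("top0.pkl","rb"))
S=lambda x,y:(248+(x+.5)/8-.5,182+(y+.5)/8-.5);T=lambda x,y:(203+(x-400+.5)/8-.5,175+(y+.5)/8-.5)
th=np.radians(17.1);X=np.array([np.cos(th),np.sin(th)]);Y=np.array([-X[1],X[0]]);o=np.array([500.6,120.2])
def cab(p):d=p[:2]-o;return np.round([d@X,d@Y,p[2]],1)
for z in(130,150,170): print([cab(plane(t,*T(*q),z)) for q in((560,228),(640,205),(530,165))],[cab(plane(s,*S(*q),z)) for q in((190,200),(255,195))])
# slot edge lines in top view at z172: left (a2) (93,97)->(145,305); right (243,55)->(298,265)
A=lambda x,y:(170+(x+.5)/3.3-.5,160+(y+.5)/3.3-.5)
print([cab(plane(t,*A(*q),172)) for q in((93,97),(145,305),(243,55),(298,265))])
E
python3 to.py 376.5 80.5 286 -162.7
```

```text
[array([ 46.3,   9.8, 130. ]), array([ 46.4,  -9.2, 130. ]), array([ 62.7,  12.6, 130. ])] [array([ 66.2,  16.5, 130. ]), array([ 71.5,   1. , 130. ])]
[array([ 40.2,   7.5, 150. ]), array([ 40.3, -11. , 150. ]), array([ 56.2,  10.3, 150. ])] [array([ 38.6,   7.6, 150. ]), array([ 43.7,  -7.3, 150. ])]
[array([ 34.1,   5.2, 170. ]), array([ 34.2, -12.9, 170. ]), array([ 49.8,   8. , 170. ])] [array([ 11. ,  -1.3, 170. ]), array([ 15.8, -15.6, 170. ])]
[array([ 70.2,  40.2, 172. ]), array([-46.1,  41.3, 172. ]), array([ 70.4, -42.2, 172. ]), array([-48.1, -40.4, 172. ])]
t 10.88 [375.2  76.5 286.2] [-1.7979e+02 -1.7000e-01 -1.6282e+02] F [ 0.2 -0.7 -2.9] w 9.4
units dx dy dz [-0.12  0.17  0.01] yaw -0.01 q6 -97.13639576212151
```

```bash
python3 - <<'E'
from h import *
s=pickle.load(open("scene0.pkl","rb"));t=pickle.load(open("top0.pkl","rb"))
S=lambda x,y:(248+(x+.5)/8-.5,182+(y+.5)/8-.5);T=lambda x,y:(203+(x-400+.5)/8-.5,175+(y+.5)/8-.5)
th=np.radians(17.1);X=np.array([np.cos(th),np.sin(th),0]);Y=np.array([-X[1],X[0],0]);o=np.array([500.6,120.2,0])
def vx(f,p,x):
    c,d=ray(f,*p);k=(x-(c-o)@X)/(d@X);q=c+k*d-o;return np.round([q@X,q@Y,q[2]],1)
for x in(45,55,62,67): print([vx(t,T(*q),x) for q in((560,228),(640,205),(530,165),(640,130))],[vx(s,S(*q),x) for q in((197,390),(190,205),(195,150),(255,165))])
E
```

```text
[array([ 45. ,   9.3, 134.1]), array([ 45. ,  -9.6, 134.6]), array([ 45. ,   6.2, 184.8]), array([ 45. , -18.7, 187.6])] [array([45. , 11.6, 86.5]), array([ 45. ,   9.7, 143.9]), array([ 45. ,   7.4, 160.3]), array([ 45. ,  -7.4, 157.9])]
[array([ 55. ,  13. , 101.2]), array([ 55. ,  -6.6, 101.7]), array([ 55. ,   9.9, 153.8]), array([ 55. , -16. , 156.8])] [array([55. , 14.9, 78.5]), array([ 55. ,  12.9, 136.6]), array([ 55. ,  10.6, 153.3]), array([ 55. ,  -4.4, 150.8])]
[array([62. , 15.7, 78.2]), array([62. , -4.5, 78.6]), array([ 62. ,  12.4, 132.1]), array([ 62. , -14.2, 135.2])] [array([62. , 17.1, 72.9]), array([ 62. ,  15.2, 131.5]), array([ 62. ,  12.8, 148.4]), array([ 62. ,  -2.3, 145.9])]
[array([67. , 17.5, 61.7]), array([67. , -3. , 62.2]), array([ 67. ,  14.2, 116.7]), array([ 67. , -12.9, 119.8])] [array([67. , 18.8, 68.9]), array([ 67. ,  16.8, 127.9]), array([ 67. ,  14.4, 144.9]), array([ 67. ,  -0.8, 142.3])]
```

The rear plate lies against the wall at x ≈ 64 and the crossbeam at ≈ 55, so the ring's reach of 44 mm clears both. The rollers triangulate to z ≈ 162.5 and the tip to z ≈ 179. Home is therefore z ≈ 153–154, with the hook set about 13 mm high. The bar enters at z ≈ 215. First I'll align sideways.

```bash
python3 to.py 376.7 82.2 286 -162.8
```

```text
t 10.88 [375.2  76.5 286.2] [-1.7979e+02 -1.7000e-01 -1.6282e+02] F [ 0.2 -0.7 -2.9] w 9.4
units dx dy dz [-0.16  0.25  0.01] yaw -0.0 q6 -97.13639576212151
```

Request:
drive_tool(
  moves=[
    {"claw": 1,"dx": -0.1,"dy": 0.2,"dz": 0,"yaw": 0},
    {"claw": 1,"dx": 0,"dy": 0,"dz": 0,"yaw": 0},
    {"claw": 1,"dx": 0,"dy": 0,"dz": 0,"yaw": 0},
  ],
)

```text
time_s: 11.25
ee_pos: [376.2, 80.5, 286.1]
ee_rot: [-179.8, -0.2, -162.9]
force: [-0.4, 0.1, -3.3]
gripper_width: 9.5
```

```bash
python3 to.py 500.9 120.6 286 -162.8
```

```text
t 11.25 [376.2  80.5 286.1] [-179.78   -0.18 -162.91] F [-0.4  0.1 -3.3] w 9.5
units dx dy dz [-6.55  0.08 -0.01] yaw -0.01 q6 -96.46600544189081
```

Request:
drive_tool(
  moves=[
    {"claw": 1,"dx": -0.4,"dy": 0.08,"dz": 0,"yaw": 0},
    {"claw": 1,"dx": -0.7,"dy": 0,"dz": 0,"yaw": 0},
    {"claw": 1,"dx": -0.7,"dy": 0,"dz": 0,"yaw": 0},
    {"claw": 1,"dx": 0,"dy": 0,"dz": 0,"yaw": 0},
  ],
)

```text
time_s: 11.75
ee_pos: [413.6, 93.7, 285.9]
ee_rot: [-179.8, -0.1, -162.9]
force: [-0.7, 0.5, -3.3]
gripper_width: 9.5
```

```bash
python3 to.py 500.9 120.6 286 -162.8
```

```text
t 11.75 [413.6  93.7 285.9] [-1.7978e+02 -1.3000e-01 -1.6292e+02] F [-0.7  0.5 -3.3] w 9.5
units dx dy dz [-4.57  0.   -0.02] yaw -0.01 q6 -95.64467972990761
```

Tracking straight, with the lateral error at 0. Continuing in.

Request:
drive_tool(
  moves=[
    {"claw": 1,"dx": -0.5,"dy": 0,"dz": 0,"yaw": 0},
    {"claw": 1,"dx": -0.7,"dy": 0,"dz": 0,"yaw": 0},
    {"claw": 1,"dx": -0.7,"dy": 0,"dz": 0,"yaw": 0},
    {"claw": 1,"dx": -0.7,"dy": 0,"dz": 0,"yaw": 0},
    {"claw": 1,"dx": 0,"dy": 0,"dz": 0,"yaw": 0},
  ],
)

```text
time_s: 12.38
ee_pos: [467.3, 110.1, 285.2]
ee_rot: [-179.8, -0.2, -162.9]
force: [0.2, -0.3, -1.9]
gripper_width: 9.4
```

```bash
python3 to.py 500.9 120.6 286 -162.8
```

```text
t 12.38 [467.3 110.1 285.2] [-1.7978e+02 -1.7000e-01 -1.6292e+02] F [ 0.2 -0.3 -1.9] w 9.4
units dx dy dz [-1.76  0.01 -0.04] yaw -0.01 q6 -94.98628407694731
```

Request:
drive_tool(
  moves=[
    {"claw": 1,"dx": -0.5,"dy": 0,"dz": 0,"yaw": 0},
    {"claw": 1,"dx": -0.7,"dy": 0,"dz": 0,"yaw": 0},
    {"claw": 1,"dx": -0.3,"dy": 0,"dz": 0,"yaw": 0},
    {"claw": 1,"dx": 0,"dy": 0,"dz": 0,"yaw": 0},
  ],
)

```text
time_s: 12.88
ee_pos: [497.7, 119.5, 285.1]
ee_rot: [-179.8, -0.2, -162.9]
force: [0.6, 0.5, -2.5]
gripper_width: 9.3
```

```bash
python3 to.py 500.9 120.6 286 -162.8; python3 - <<'E'
from workcell import grab_frame
from h import *
f=grab_frame("scene");pickle.dump(f,open("scene3.pkl","wb"));x,y,w,h=(225,150,100,150);cv2.imwrite("pics/f1.png",cv2.resize(f["color"][y:y+h,x:x+w],None,fx=4,fy=4,interpolation=cv2.INTER_CUBIC))
E
```

```text
t 12.88 [497.7 119.5 285.1] [-179.78   -0.2  -162.92] F [ 0.6  0.5 -2.5] w 9.3
units dx dy dz [-0.17  0.01 -0.05] yaw -0.01 q6 -94.67564799563151
```

View pics/f1.png

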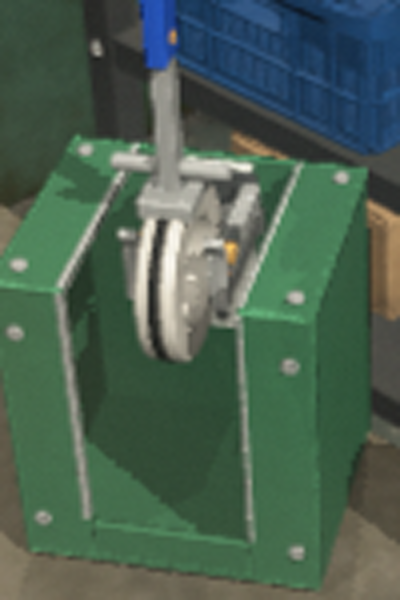

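```bash
python3 - <<'E'
from h import *
f=pickle.load(open("scene3.pkl","rb"))
cv2.imwrite("pics/f2.png",cv2.resize(f["color"][180:245,245:295],None,fx=9,fy=9,interpolation=cv2.INTER_CUBIC))
th=np.radians(17.1);X=np.array([np.cos(th),np.sin(th)])
for p in((497.7,119.5),(497.2,118.4)):
  Y=np.array([-X[1],X[0]])
  for s in(-27,0,27): q=np.array(p)+s*Y;print((proj(f,[*q,214])-[245,180])*9)
E
```

```text
[329.07185179 109.31971557]
[196.82730553  95.03010273]
[65.65392395 80.856234  ]
[332.51095623 111.98444773]
[200.13981041  97.67182253]
[68.84176395 83.47522616]
```

View pics/f2.png

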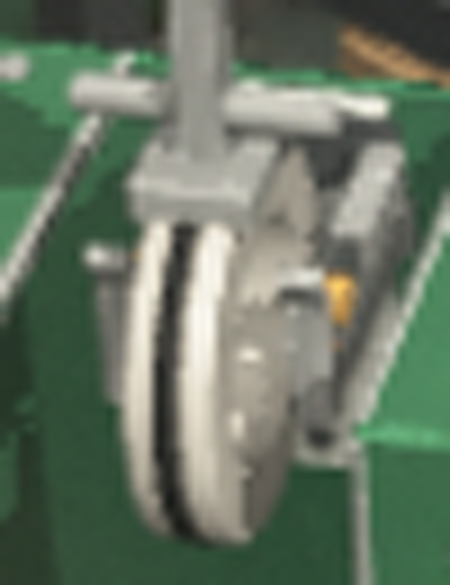

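The bar, at crop (72,92)–(340,118), sits squarely over both prongs with the ring between them and clear of the slot walls. A small step further in, then down to just above the tips.

Request:
drive_tool(
  moves=[
    {"claw": 1,"dx": -0.2,"dy": 0,"dz": 0,"yaw": 0},
    {"claw": 1,"dx": 0,"dy": 0,"dz": 0.4,"yaw": 0},
    {"claw": 1,"dx": 0,"dy": 0,"dz": 0.5,"yaw": 0},
    {"claw": 1,"dx": 0,"dy": 0,"dz": 0.1,"yaw": 0},
    {"claw": 1,"dx": 0,"dy": 0,"dz": 0,"yaw": 0},
  ],
)

```text
time_s: 13.55
ee_pos: [500.2, 120.2, 263.3]
ee_rot: [-179.8, -0.3, -162.9]
force: [0.7, -0.3, -3.6]
gripper_width: 9.3
```

```bash
python3 to.py 501.2 120.7 260 -162.8; python3 - <<'E'
from workcell import grab_frame
from h import *
f=grab_frame("scene");pickle.dump(f,open("scene4.pkl","wb"));cv2.imwrite("pics/f3.png",cv2.resize(f["color"][180:245,240:300],None,fx=9,fy=9,interpolation=cv2.INTER_CUBIC))
E
```

```text
t 13.55 [500.2 120.2 263.3] [-179.79   -0.29 -162.93] F [ 0.7 -0.3 -3.6] w 9.3
units dx dy dz [-0.06  0.01  0.16] yaw -0.02 q6 -94.63482155388905
```

View pics/f3.png

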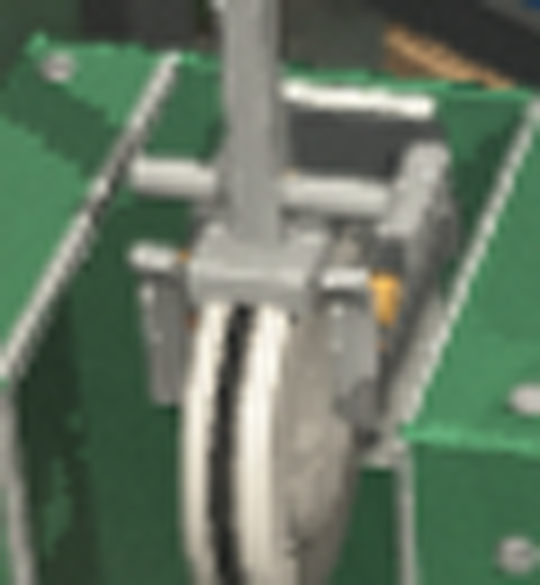

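```bash
python3 - <<'E'
from h import *
f=pickle.load(open("scene4.pkl","rb"))
F=lambda x,y:(240+(x+.5)/9-.5,180+(y+.5)/9-.5)
th=np.radians(17.1);X=np.array([np.cos(th),np.sin(th)]);Y=np.array([-X[1],X[0]]);o=np.array([500.4,119.5])
for z in (190,192,194):
    for q in((133,176),(392,199),(405,200)):
        p=plane(f,*F(*q),z)[:2]-o;print(z,np.round([p@X,p@Y],1),end=" ")
    print()
for s in(-27,0,27):
    p=np.array([499.7,119.1])+s*Y;print(9*(proj(f,[*p,192.2])-[240,180]))
# right roller & tip at known heights
for q,z in(((385,298),162.5),((345,277),179),((150,255),179),((185,270),162.5)):
    p=plane(f,*F(*q),z)[:2]-o;print(q,np.round([p@X,p@Y],1))
E
```

```text
190 [ 0.9 27.2] 190 [  2.9 -26.5] 190 [  3.  -29.1] 
192 [-1.9 26.1] 192 [  0.  -27.3] 192 [  0.2 -29.9] 
194 [-4.8 25.1] 194 [ -2.8 -28.1] 194 [ -2.7 -30.8] 
[386.3943918  196.36877176]
[256.35496998 181.97481189]
[127.35096737 167.69546176]
(385, 298) [  6.4 -22.7]
(345, 277) [-10.4 -19.6]
(150, 255) [-10.4  21.2]
(185, 270) [ 8.2 20.6]
```

The bar reads about -1 mm in x and -0.6 mm in y relative to the throat, inside the flare. Going down slowly between tips and rollers.

Request:
drive_tool(
  moves=[
    {"claw": 1,"dx": -0.05,"dy": 0,"dz": 0.2,"yaw": -0.02},
    {"claw": 1,"dx": 0,"dy": 0,"dz": 0.2,"yaw": 0},
    {"claw": 1,"dx": 0,"dy": 0,"dz": 0.2,"yaw": 0},
    {"claw": 1,"dx": 0,"dy": 0,"dz": 0.1,"yaw": 0},
  ],
)

```text
time_s: 14.1
ee_pos: [501.5, 120.5, 248.9]
ee_rot: [-179.8, -0.2, -162.7]
force: [-0.0, 0.5, -3.1]
gripper_width: 9.3
```

```bash
python3 to.py 501.2 120.7 240 -162.8
```

```text
t 14.10 [501.5 120.5 248.9] [-179.78   -0.22 -162.74] F [-0.   0.5 -3.1] w 9.3
units dx dy dz [0.01 0.01 0.45] yaw 0.01 q6 -94.80829813462006
```

Request:
drive_tool(
  moves=[
    {"claw": 1,"dx": 0,"dy": 0,"dz": 0.15,"yaw": 0},
    {"claw": 1,"dx": 0,"dy": 0,"dz": 0.15,"yaw": 0},
    {"claw": 1,"dx": 0,"dy": 0,"dz": 0.05,"yaw": 0},
  ],
)

```text
time_s: 14.48
ee_pos: [501.9, 120.7, 241.6]
ee_rot: [-179.8, -0.2, -162.7]
force: [0.2, 0.2, -3.1]
gripper_width: 9.5
```

Request:
drive_tool(
  moves=[
    {"claw": 1,"dx": 0,"dy": 0,"dz": 0.1,"yaw": 0},
    {"claw": 1,"dx": 0,"dy": 0,"dz": 0.05,"yaw": 0},
  ],
)

```text
time_s: 14.72
ee_pos: [502.1, 120.6, 239.2]
ee_rot: [-179.8, -0.1, -162.8]
force: [-0.6, -0.2, 1.5]
gripper_width: 9.4
```

Request:
drive_tool(
  moves=[
    {"claw": 1,"dx": 0,"dy": 0,"dz": 0.07,"yaw": 0},
    {"claw": 1,"dx": 0,"dy": 0,"dz": 0.05,"yaw": 0},
  ],
)

```text
time_s: 14.98
ee_pos: [502.3, 120.7, 238.3]
ee_rot: [-179.8, 0.0, -162.8]
force: [-1.7, 0.6, 4.0]
gripper_width: 9.4
```

Contact at TCP z ≈ 240 (bar ≈ 169) with a slight forward push, which means the rollers. Fz of +4.0 means about 7 N on the hook. Pressing in small steps.

Request:
drive_tool(
  moves=[
    {"claw": 1,"dx": 0,"dy": 0,"dz": 0.06,"yaw": 0},
    {"claw": 1,"dx": 0,"dy": 0,"dz": 0.05,"yaw": 0},
  ],
)

```text
time_s: 15.22
ee_pos: [502.1, 120.5, 236.7]
ee_rot: [-179.8, 0.0, -162.8]
force: [-1.7, 0.2, 3.6]
gripper_width: 9.1
```

Request:
drive_tool(
  moves=[
    {"claw": 1,"dx": 0,"dy": 0,"dz": 0.06,"yaw": 0},
    {"claw": 1,"dx": 0,"dy": 0,"dz": 0.05,"yaw": 0},
  ],
)

```text
time_s: 15.48
ee_pos: [501.8, 120.5, 233.8]
ee_rot: [-179.8, -0.0, -162.8]
force: [-0.9, -0.3, 0.6]
gripper_width: 9.5
```

Request:
drive_tool(
  moves=[
    {"claw": 1,"dx": 0,"dy": 0,"dz": 0.05,"yaw": 0},
  ],
)

```text
time_s: 15.6
ee_pos: [501.7, 120.4, 232.1]
ee_rot: [-179.8, -0.1, -162.8]
force: [-0.4, -0.6, -0.5]
gripper_width: 9.2
```

Request:
drive_tool(
  moves=[
    {"claw": 1,"dx": 0,"dy": 0,"dz": 0.05,"yaw": 0},
  ],
)

```text
time_s: 15.72
ee_pos: [501.7, 120.4, 230.5]
ee_rot: [-179.8, -0.1, -162.8]
force: [-0.2, 0.5, -0.3]
gripper_width: 9.3
```

Request:
drive_tool(
  moves=[
    {"claw": 1,"dx": 0,"dy": 0,"dz": 0.05,"yaw": 0},
  ],
)

```text
time_s: 15.85
ee_pos: [501.7, 120.4, 229.1]
ee_rot: [-179.8, -0.1, -162.8]
force: [-0.3, 0.7, -2.0]
gripper_width: 9.5
```

The force has dropped back, so the rollers may have been passed. A look before pressing on.

```bash
python3 to.py 501.2 120.7 225 -162.8; python3 - <<'E'
from workcell import grab_frame
from h import *
f=grab_frame("scene");pickle.dump(f,open("scene5.pkl","wb"));cv2.imwrite("pics/f5.png",cv2.resize(f["color"][180:245,240:300],None,fx=9,fy=9,interpolation=cv2.INTER_CUBIC))
E
```

```text
t 15.85 [501.7 120.4 229.1] [-1.7977e+02 -1.4000e-01 -1.6277e+02] F [-0.3  0.7 -2. ] w 9.5
units dx dy dz [0.02 0.02 0.2 ] yaw 0.0 q6 -94.78065465531893
```

View pics/f5.png

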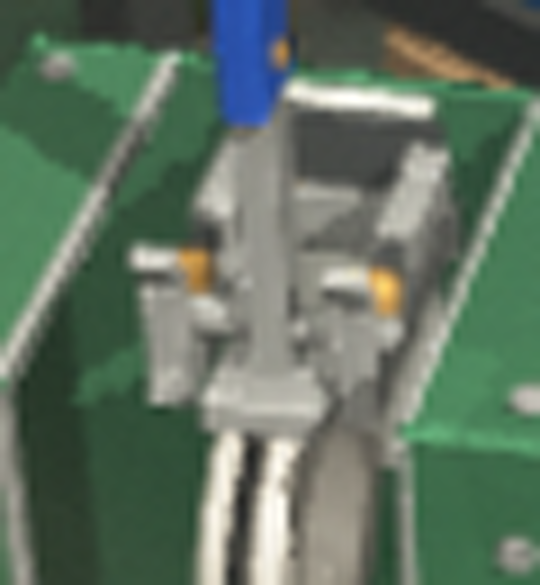

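The picture shows the bar below the rollers, at about (210,315) and (300,340) between the prongs, so it has snapped in. Now down onto the hard seat.

Request:
drive_tool(
  moves=[
    {"claw": 1,"dx": 0,"dy": 0,"dz": 0.05,"yaw": 0},
  ],
)

```text
time_s: 16.02
ee_pos: [501.6, 120.4, 227.6]
ee_rot: [-179.8, -0.2, -162.8]
force: [-0.4, 0.0, -2.0]
gripper_width: 9.4
```

Request:
drive_tool(
  moves=[
    {"claw": 1,"dx": 0,"dy": 0,"dz": 0.05,"yaw": 0},
  ],
)

```text
time_s: 16.15
ee_pos: [501.7, 120.4, 226.6]
ee_rot: [-179.8, -0.1, -162.8]
force: [-1.3, 0.0, 0.4]
gripper_width: 9.4
```

Request:
drive_tool(
  moves=[
    {"claw": 1,"dx": 0,"dy": 0,"dz": 0.05,"yaw": 0},
  ],
)

```text
time_s: 16.27
ee_pos: [501.9, 120.4, 226.0]
ee_rot: [-179.8, -0.1, -162.8]
force: [0.3, 0.3, 2.6]
gripper_width: 9.5
```

Request:
drive_tool(
  moves=[
    {"claw": 1,"dx": 0,"dy": 0,"dz": 0.05,"yaw": 0},
  ],
)

```text
time_s: 16.4
ee_pos: [502.1, 120.4, 225.7]
ee_rot: [-179.8, -0.1, -162.8]
force: [-0.5, 0.8, 3.4]
gripper_width: 9.6
```

Request:
drive_tool(
  moves=[
    {"claw": 1,"dx": 0,"dy": 0,"dz": 0.06,"yaw": 0},
  ],
)

```text
time_s: 16.52
ee_pos: [502.2, 120.5, 225.2]
ee_rot: [-179.8, 0.0, -162.8]
force: [-1.3, -0.8, 5.7]
gripper_width: 9.2
```

Request:
drive_tool(
  moves=[
    {"claw": 1,"dx": 0,"dy": 0,"dz": 0.06,"yaw": 0},
  ],
)

```text
time_s: 16.65
ee_pos: [502.3, 120.5, 224.9]
ee_rot: [-179.8, 0.1, -162.8]
force: [-1.8, -1.2, 6.8]
gripper_width: 9.7
```

Request:
drive_tool(
  moves=[
    {"claw": 1,"dx": 0,"dy": 0,"dz": 0.08,"yaw": 0},
  ],
)

```text
time_s: 16.77
ee_pos: [502.4, 120.5, 224.4]
ee_rot: [-179.7, 0.1, -162.8]
force: [-2.5, -1.1, 9.5]
gripper_width: 9.3
```

Request:
drive_tool(
  moves=[
    {"claw": 1,"dx": 0,"dy": 0,"dz": 0.08,"yaw": 0},
  ],
)

```text
time_s: 16.9
ee_pos: [502.6, 120.5, 224.2]
ee_rot: [-179.7, 0.2, -162.8]
force: [-2.6, -1.2, 8.9]
gripper_width: 9.5
```

```bash
python3 to.py; python3 - <<'E'
from workcell import grab_frame
from h import *
f=grab_frame("scene");pickle.dump(f,open("scene6.pkl","wb"));cv2.imwrite("pics/f6.png",cv2.resize(f["color"][180:245,240:300],None,fx=9,fy=9,interpolation=cv2.INTER_CUBIC))
E
```

```text
t 16.90 [502.6 120.5 224.2] [-179.74    0.22 -162.77] F [-2.6 -1.2  8.9] w 9.5
```

View pics/f6.png

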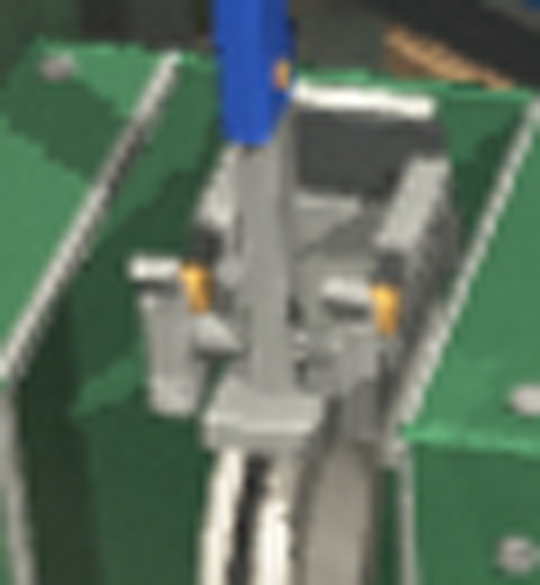

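The bar is on the hard seat: the force rises at about 4 N/mm, which is just the hook spring, with about 12 N in all. Its depth is 13–15 mm below first roller contact, as it should be. Easing the load off, then opening.

Request:
drive_tool(
  moves=[
    {"claw": 1,"dx": 0,"dy": 0,"dz": -0.1,"yaw": 0},
  ],
)

```text
time_s: 17.08
ee_pos: [502.1, 120.5, 226.7]
ee_rot: [-179.7, 0.2, -162.8]
force: [-1.6, -0.2, -0.4]
gripper_width: 9.5
```

Request:
drive_tool(
  moves=[
    {"claw": 1,"dx": 0,"dy": 0,"dz": 0,"yaw": 0},
  ],
)

```text
time_s: 17.2
ee_pos: [501.7, 120.4, 226.5]
ee_rot: [-179.7, 0.2, -162.8]
force: [-1.1, -1.0, 0.6]
gripper_width: 9.5
```

Request:
drive_tool(
  moves=[
    {"claw": 0.7,"dx": 0,"dy": 0,"dz": 0,"yaw": 0},
    {"claw": 0.4,"dx": 0,"dy": 0,"dz": 0,"yaw": 0},
    {"claw": 0,"dx": 0,"dy": 0,"dz": 0,"yaw": 0},
    {"claw": 0,"dx": 0,"dy": 0,"dz": 0,"yaw": 0},
    {"claw": 0,"dx": 0,"dy": 0,"dz": 0,"yaw": 0},
  ],
)

```text
time_s: 17.82
ee_pos: [502.9, 120.7, 225.5]
ee_rot: [-179.7, 0.2, -162.7]
force: [0.2, -0.3, 0.6]
gripper_width: 45.2
```

```bash
python3 to.py; python3 - <<'E'
from workcell import grab_frame
from h import *
f=grab_frame("scene");cv2.imwrite("pics/g1.png",cv2.resize(f["color"][130:280,210:310],None,fx=4,fy=4,interpolation=cv2.INTER_CUBIC))
E
```

```text
t 17.82 [502.9 120.7 225.5] [-179.74    0.24 -162.74] F [ 0.2 -0.3  0.6] w 45.2
```

View pics/g1.png

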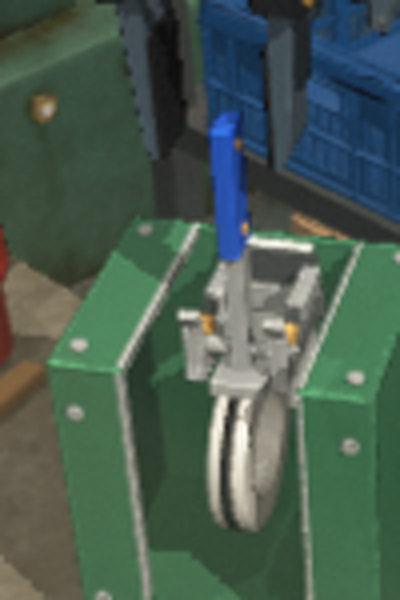

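Released, and the gauge hangs free and upright with the jaws clear of the handle, at crop (228,115). Now straight up and away.

Request:
drive_tool(
  moves=[
    {"claw": -0.3,"dx": 0,"dy": 0,"dz": -0.4,"yaw": 0},
    {"claw": -0.3,"dx": 0,"dy": 0,"dz": -0.8,"yaw": 0},
    {"claw": -0.3,"dx": 0,"dy": 0,"dz": -0.9,"yaw": 0},
    {"claw": -0.3,"dx": 0,"dy": 0,"dz": -0.9,"yaw": 0},
    {"claw": -0.3,"dx": 0,"dy": 0,"dz": -0.9,"yaw": 0},
  ],
)

```text
time_s: 18.5
ee_pos: [502.1, 120.9, 306.9]
ee_rot: [-179.7, 0.2, -162.7]
force: [-0.0, -0.2, 0.2]
gripper_width: 59.3
```

Request:
drive_tool(
  moves=[
    {"claw": -0.3,"dx": 0,"dy": 0,"dz": -0.9,"yaw": 0},
    {"claw": -0.3,"dx": 0.9,"dy": 0,"dz": 0,"yaw": 0},
    {"claw": -0.3,"dx": 0.9,"dy": 0,"dz": 0,"yaw": 0},
    {"claw": -0.3,"dx": 0.9,"dy": 0,"dz": 0,"yaw": 0},
    {"claw": -0.3,"dx": 0,"dy": 0,"dz": 0,"yaw": 0},
  ],
)

```text
time_s: 19.12
ee_pos: [445.3, 103.4, 326.0]
ee_rot: [-179.7, 0.3, -162.8]
force: [-0.1, -0.4, -0.5]
gripper_width: 59.5
```

```bash
python3 to.py; python3 - <<'E'
from workcell import grab_frame
from h import *
f=grab_frame("scene");a=cv2.resize(f["color"][150:280,210:310],None,fx=4,fy=4,interpolation=cv2.INTER_CUBIC)
b=cv2.resize(f["color"][195:245,250:295],None,fx=8,fy=8,interpolation=cv2.INTER_CUBIC);cv2.imwrite("pics/g2.png",np.hstack([a,cv2.copyMakeBorder(b,0,120,0,0,0)]))
F=lambda x,y:(250+x/8,195+y/8)
hs=cv2.cvtColor(f["color"],cv2.COLOR_BGR2HSV);m=(hs[...,0]>105)&(hs[...,0]<130)&(hs[...,1]>170);m[:150]=0;m[215:]=0;m[:,:255]=0;m[:,278:]=0
ys,xs=np.nonzero(m);print("blue",xs.min(),xs.max(),ys.min(),ys.max(),"xtop",xs[ys<ys.min()+8].mean(),"xbot",xs[ys>ys.max()-8].mean())
for z in(153,155,156,158): print(z,[np.round(proj(f,[501.2,119.4,z+h]),1).tolist() for h in(55,120)])
E
```

```text
t 19.12 [445.3 103.4 326. ] [-179.73    0.26 -162.75] F [-0.1 -0.4 -0.5] w 59.5
blue 262 277 150 193 xtop 269.41269841269843 xbot 267.0975609756098
153 [[268.2, 192.5], [265.7, 160.5]]
155 [[268.1, 191.5], [265.6, 159.5]]
156 [[268.1, 191.0], [265.5, 159.0]]
158 [[268.0, 190.1], [265.5, 157.9]]
```

View pics/g2.png

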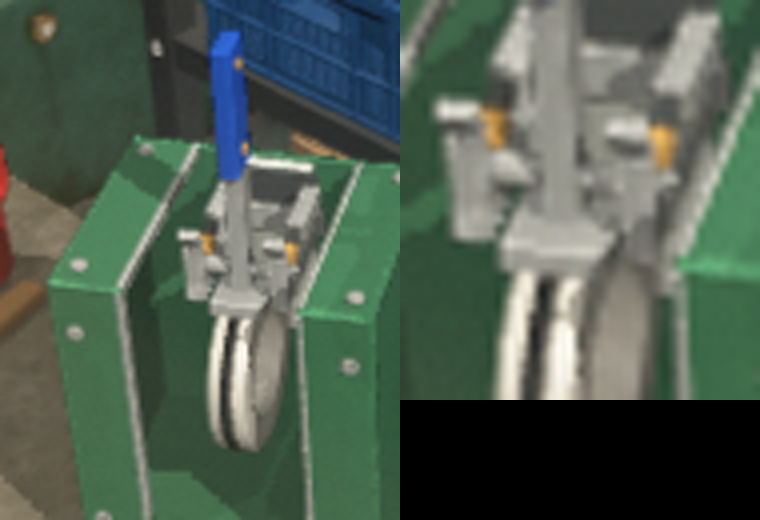

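The gauge hangs still with its bar under both rollers (crop (510,165) and (640,185)), upright and clear of the slot walls. The gripper is well away, so I'm handing in.

```bash
python3 -c "
from workcell import job
print(job.job_done())"
```

```text
the job is handed in; nothing more can be done
None
```

The gauge hangs in the double hook, released and upright, with the gripper well away. I handed in at about 19 s of the 54 s allowed; no verdict was reported.

**What I did:** I gripped the blue handle, lifted the gauge straight out, carried it in through the front slot above the sill, and pressed it home.
- **Rollers:** the bar met them at bar z ≈ 169 mm and then snapped past them.
- **Seat:** at the seat the force rose at about 4 N/mm, which is just the hook's spring. The most I read was about +9.5 N at the wrist, so roughly 12.7 N on the hook including the gauge's weight.
- **Release:** I eased off almost all the load before opening the jaws.

**Last checks:** the final picture shows the bar under both rollers and the ring clear of the slot walls. The wrist force is about 0 N. I saw no sign of cabinet contact in the forces or pictures.

**What disagreed or is less certain:**
- **Gauge lean:** the gauge had tipped about 4.5° in its groove before I gripped it. Closing the jaws set it upright.
- **Fingertip height:** the fingertips look about 20 mm higher in the pictures than the reported TCP, so the grip was nearer the top of the handle than planned.
- **Roller peak:** I did not catch the 10–12 N peak. The highest reading while pressing on the rollers was about 7 N in all, because forces are only read at the end of each move. That they were passed rests on the picture, the depth and the force rising at the seat.
- **Seat pad:** the pad itself was not visible to check that it was flush.

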